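# Reset the neck-support bracket on a bag-squeezer rig

## Task

The bag-squeezer rig is being changed over to another bag size. Loosen both black clamp levers fully, slide the aluminium neck-support bracket along its slots until the black lines on its foot line up with the red lines on the guide strips, then tighten both levers fully again with the bracket still on the marks. Leave the other things on the bench where they are.

Things in the scene. Friction and masses are not known exactly. Their poses are not given: they have to be found in the camera images.
- rig: Fixed steel base plate, top 12 mm above the bench, x = -130 to 370 mm, y = +/-150 mm. Origin at bench level midway between the clamp studs; x along the slots, away from the robot; y left. Dark guide strips (tops 20 mm above the bench, y = +/-86 to 107 mm, x = +/-100 mm) flank the bracket's foot. Press, up to 155 mm high, at x above 245 mm.
- bracket_index (a point): Point on top of the bracket's foot, on its centre line, between its two black index lines (4 mm wide, on both side margins). Axes as the rig's. The foot (8 mm thick, 170 mm wide, resting on the base plate) spans x = -26 to +80 mm from here; its slots let it slide about 30 mm either way of mid along the rig's x. Guides leave 1.5 mm play each side.
- bracket_wall (a point): Middle of the bracket's upright wall, 22 mm above the foot's top (42 mm above the bench). The wall is 8 mm thick in x (faces 4 mm either side of here), 170 mm wide, its top 87 mm above the bench, with a 44 mm wide U notch whose bottom is 55 mm above the bench. Bracket: aluminium, 0.65 kg, loose. With both levers loose a push under 12 N low on the wall slides it; it stays where left.
- mark (a point): The marked position: point on the rig's centre line midway between two red lines (4 mm wide) across the guide strips, 20 mm above the bench. Axes as the rig's. The bracket is set when bracket_index has the same rig x as this point.
- lever_left (a joint): Left clamp lever's angle (rad): 0 = fully loose, 1.3 = fully tight, a stop at each end; tightens clockwise seen from above, stays where left, starts tight. It points along rig direction 55 deg minus this angle (0 deg = rig x, positive towards rig y). Below about 0.4 it no longer presses on the bracket. Turning takes about 6 N near its end.
- lever_right (a joint): Angle of the right clamp lever (rad): as the left one, but it points along +20 deg minus this angle.
- stud_left (a point): Axis of the left clamp lever, 60 mm to the left of the rig's origin, 50 mm above the bench. The stud does not move with the bracket.
- stud_right (a point): Axis of the right clamp lever, 60 mm to the right of the rig's origin, 50 mm above the bench.
- lever_left_end (a point): Centre line of the left lever's black arm, 55 mm out from its stud and 60 mm above the bench; x points out along the lever. The arm is a round bar 15 mm thick here, 77 mm long from the stud to its tip; under it is 30 mm of free space above the foot and guides. The hub is 26 mm across.
- lever_right_end (a point): The same point on the right lever.
- valve_center (a point): Bystander: translucent blue valve body, 55 mm high, 56 mm across, with a clear side tube reaching 68 mm from its middle; its middle.
- driver_grip (a point): Bystander: screwdriver 190 mm long lying on the bench; middle of its handle.
- brass_nut_center (a point): Bystander: brass flanged nut, 44 mm across, 24 mm high; its middle.
Not all that is in view belongs to the job. What is meant by the part that bears bracket_index is not green or pink, and is the larger of those in its own colour.

How it is judged (in metres and radians):
On the way, in this order (a step that is already met when the one before it is completed fails the run):
1. both clamp levers are swung loose (value of joint each of lever_left, lever_right below 0.25 rad), for 0.1 s.
2. with both levers loose, the bracket's index lines are on the red marks (x of bracket_index in the frame of mark between -0.003 and 0.003 m and value of joint each of lever_left, lever_right below 0.4 rad), for 0.2 s.
3. both levers are tight again, the bracket still on the marks (value of joint each of lever_left, lever_right above 1.1 rad and x of bracket_index in the frame of mark between -0.003 and 0.003 m), for 0.2 s.
At the end, for the whole second after the job is handed in: The bracket's index lines are within 3 mm of the red lines, the bracket square in its guides (within 0.05 rad), and both levers tight (at least 1.1 of 1.3 rad) (all of step 3 and angle between the x axis of bracket_index and the x axis of mark, either way round below 0.05 rad); the robot touches nothing.
It fails at once if the valve body is moved more than 20 mm (distance of valve_center from where it was at the start of the episode above 0.02 m).
It fails at once if the screwdriver is moved more than 20 mm (distance of driver_grip from where it was at the start of the episode above 0.02 m).
It fails at once if the brass nut is moved more than 20 mm (distance of brass_nut_center from where it was at the start of the episode above 0.02 m).
It also fails if it takes over 67 s, if anything falls off the work surface, if the arm or the gripper's body presses on something with over 40 N, if the wrist force passes 120 N, or if a joint passes its speed limit or range.

## Robot

A 7-joint arm with a two-finger parallel gripper is mounted at the origin on the work surface. World frame = base frame: x ahead of the robot, y to its left, z up, the work surface at z = 0. Lengths are in m, angles in degrees, forces in N, time in s.
With the tool pointing down it reaches from about 0.425 to 0.875 m from the base axis. Payload 4.7 kg.
Tool frame: the origin (TCP) lies between the finger pads; the fingertips stand 14 mm ahead of it and the grasp point (between the pads) lies 5 mm behind it (env.tip_reach is the distance from the TCP to the fingertips, in m); z points along the fingers, y is the direction in which the jaws open and shut (so a half turn about z gives the same grasp; the last joint's range is limited). The gripper opens to 87 mm and grips with 3 to 60 N. Pads are 19 mm wide; open, the fingers measure 117 mm over their backs; the gripper's body (75 mm by 190 mm) begins 51 mm behind the grasp point.
Start: joints at [74.777, 18.392, -4.016, 83.108, 1.295, 78.541, -3.26], TCP at [0.179, -0.625, 0.237] pointing down, gripper open.
Joint ranges: [-163.93, 163.93], [-17.29, 119.83], [-79.2, 71.16], [3.27, 140.29], [-89.18, 269.18], [5.43, 117.66], [-154.24, 154.24]. Speed limits (degrees/s): [147.25, 147.25, 180, 180, 180, 180, 180].

## Interface

Orientations are given as [roll, pitch, yaw] about the fixed x, y, z axes, in that order (R = Rz(yaw) Ry(pitch) Rx(roll)).
In Python, from cell import env gives the robot as it stands. The module is installed in compiled form; this text tells all that it offers.
- The arm moves only by the shell command python3 -m pendant 'ROWS' [FORCE]. ROWS is JSON, a list of rows, each an object of numbers: "rx", "ry", "rz": the turn, a rotation vector about the tool's x, y, z in degrees; "tx", "ty", "tz": the shift along the tool's x, y, z in mm; "jaw": the finger opening in mm, from 0 to 87. In form: [{"rx": .., "ry": .., "rz": .., "tx": .., "ty": .., "tz": .., "jaw": ..}, ...]. A call has 1 to 20 rows; each row shifts and turns the commanded pose from where the row before left it, along the tool's axes as they then stand; what a row does not reach is not made up. A row lasts 1/12 s, in which the tool goes at most 41.7 mm and 7.16 degrees, less where a joint would pass 70% of its speed; a pose out of reach is approached as far as the arm can. A call with a gripper value outside its range is refused whole. The fingers move at their own pace and stop on an object; FORCE is the grip in N (left out, the last holds). Time passes only in rows, so rows that do not move let the fingers close. It gives the time, the measured TCP pose, the force and the opening at its end, in the units of the state.
- env.get_obs(): the state, without advancing time (a new reading comes with each control period).
- env.read_camera(name): name is "side" or "top" or "wrist"; returns a dict with "img" (420x560x3 uint8, red, green, blue), "range_z" (420x560 float32, m along the optical axis (not along the pixel's ray), 0 where there is no reading), "vertical_fov" (degrees; the focal length in pixels is half the picture's height over the tangent of half this angle, whatever the lens; pixels are square), "cx", "cy" (the principal point, pixels), "world_to_cam" (4x4, takes a point from world to camera coordinates). Camera axes: x right, y up, looking along -z (the intrinsics and any distortion apply to the point x, -y, -z); pixel columns grow to the right and rows downward; lengths in m; the calibration is good to about 2 mm. A picture is of the moment at which its call begins.
- env.sign_off(): hands the job in, once; it reports no verdict.
The state is a dict: "time_s": time; "qpos": joint angles; "joint_velocities": joint speeds; "effort": joint torques, N m; "tool_pos": TCP position; "tool_rot": TCP orientation; "force": force on the tool from outside, world axes, zero at the start; "wrist_torque": the same for the moment, N m; "grip_width": finger opening in m.
Only numpy, scipy, OpenCV 4.12 (cv2) and the standard library are available. Lean on these libraries where they do the work, as an engineer would, in place of code of your own. Each camera call takes 0.05 s, during which the arm holds its last target.

## Working session

There is one attempt and no reset: what is moved stays moved. The work goes in short steps, Python scripts to look and compute and a shell command to move; the robot and the scene stay as the last step left them, time stands still between calls to the robot, and variables do not carry over. Pictures are saved under pics/ and viewed, and the job is handed in when it is done.

```bash
ls; mkdir -p pics; python3 - <<'E'
from cell import env
import cv2
o=env.get_obs()
print({k:(v if not hasattr(v,'round') else v) for k,v in o.items()})
for n in("side","top","wrist"):
    c=env.read_camera(n); cv2.imwrite(f"pics/{n}0.png",c["img"][:,:,::-1]); print(n,c["vertical_fov"],c["cx"],c["cy"],c.keys()); print(c["world_to_cam"].round(4))
print(env.tip_reach)
E
```

```text
pics
{'time_s': 0.0, 'qpos': array([74.7777673 , 18.4398919 , -4.01590903, 83.17318557,  1.29679734,
       78.54035621, -3.25887526]), 'joint_velocities': array([ 0.06028792,  0.07491737, -0.09155095, -0.00584999,  0.0372604 ,
       -0.01474695,  0.02869271]), 'effort': array([-3.97588319e-04, -4.91284060e+01, -4.04124185e-01, -3.12527490e+01,
       -6.39976398e-02,  4.36710881e-02,  1.99200526e-04]), 'tool_pos': array([ 0.17929756, -0.62425007,  0.23546715]), 'tool_rot': array([-1.79891908e+02,  7.27365421e-03,  1.60337930e+01]), 'force': array([-0.51210091,  0.34478238, -0.27681817]), 'wrist_torque': array([-0.01189052,  0.00136847, -0.00081475]), 'grip_width': 0.0868834286746918}
side 49.74102247123801 283.1081022918532 211.14184197249494 dict_keys(['img', 'range_z', 'vertical_fov', 'cx', 'cy', 'world_to_cam'])
[[-0.9956 -0.0935  0.0052  0.5351]
 [ 0.0716 -0.7244  0.6856 -0.1004]
 [-0.0603  0.683   0.7279 -0.9193]
 [ 0.      0.      0.      1.    ]]
top 48.25078463771842 278.0354155831393 209.78734325224846 dict_keys(['img', 'range_z', 'vertical_fov', 'cx', 'cy', 'world_to_cam'])
[[-0.0213 -0.9992 -0.0348  0.043 ]
 [ 0.9938 -0.025   0.1083 -0.5703]
 [-0.1091 -0.0323  0.9935 -0.9715]
 [ 0.      0.      0.      1.    ]]
wrist 61.44833091844891 282.55915074264703 211.8221273050219 dict_keys(['img', 'range_z', 'vertical_fov', 'cx', 'cy', 'world_to_cam'])
[[ 0.2763 -0.9611 -0.0015 -0.65  ]
 [ 0.9231  0.2658 -0.278   0.0345]
 [ 0.2676  0.0754  0.9606 -0.3912]
 [ 0.      0.      0.      1.    ]]
0.014
```

View pics/top0.png

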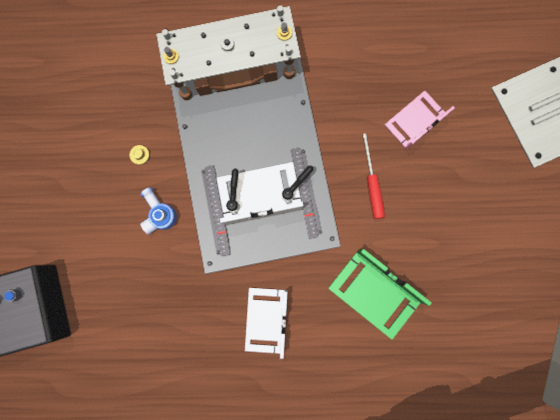

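View pics/side0.png

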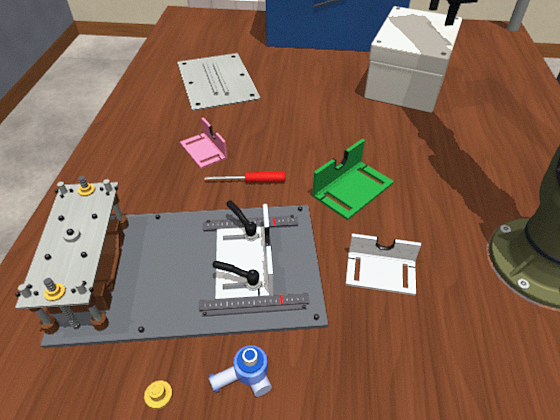

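View pics/wrist0.png

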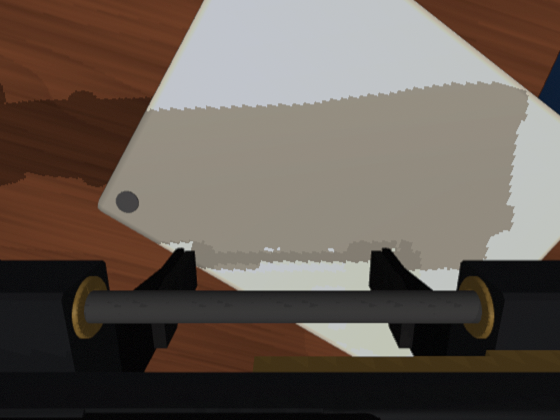

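```bash
cat > h.py <<'E'
import numpy as np, cv2
from cell import env
def grab(n):
    c=env.read_camera(n); h=c["img"].shape[0]; c["f"]=h/2/np.tan(np.radians(c["vertical_fov"]/2)); return c
def unproj(c,u,v,z=None,plane=None):
    W=np.linalg.inv(c["world_to_cam"]); d=np.array([(u-c["cx"])/c["f"],-(v-c["cy"])/c["f"],-1.0])
    if plane is not None:
        dw=W[:3,:3]@d; z=(plane-W[2,3])/dw[2]
    elif z is None: z=c["range_z"][int(round(v)),int(round(u))]
    return W[:3,:3]@(d*z)+W[:3,3]
def proj(c,p):
    q=c["world_to_cam"]@np.append(p,1); return np.array([c["cx"]+c["f"]*q[0]/-q[2], c["cy"]-c["f"]*q[1]/-q[2]])
def crop(c,x0,x1,y0,y1,s,name):
    cv2.imwrite("pics/"+name,cv2.resize(c["img"][y0:y1,x0:x1,::-1],None,fx=s,fy=s,interpolation=cv2.INTER_CUBIC))
E
python3 - <<'E'
from h import *
c=grab("top"); crop(c,190,340,140,260,5,"topc.png")
np.save("top.npy",c,allow_pickle=True)
for u,v in [(221,231),(309,214),(232,205),(288,194),(205,271),(338,246),(400,330),(20,400),(540,400)]:
    print(u,v,unproj(c,u,v).round(4))
s=grab("side"); crop(s,190,330,190,320,5,"sidec.png")
for u,v in [(281,299),(274,222),(252,277),(250,229),(325,325)]: print(unproj(s,u,v).round(4))
E
```

```text
221 231 [0.5293 0.1542 0.0219]
309 214 [ 0.5615 -0.0365  0.0216]
232 205 [0.5804 0.1246 0.061 ]
288 194 [0.6006 0.0073 0.0598]
205 271 [0.4441 0.1914 0.0112]
338 246 [ 0.4917 -0.0976  0.008 ]
400 330 [ 0.3108 -0.2233  0.0008]
20 400 [0.1774 0.5938 0.0029]
540 400 [ 0.163  -0.5061 -0.0031]
[0.5271 0.1536 0.018 ]
[ 0.5601 -0.0332  0.0193]
[0.5813 0.1376 0.0576]
[0.6022 0.0203 0.0531]
[0.4443 0.193  0.0075]
```

View pics/topc.png

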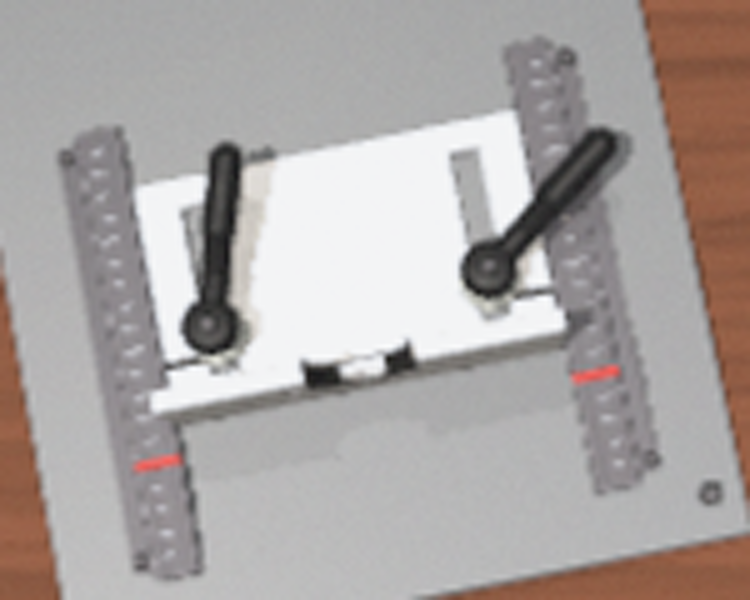

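View pics/sidec.png

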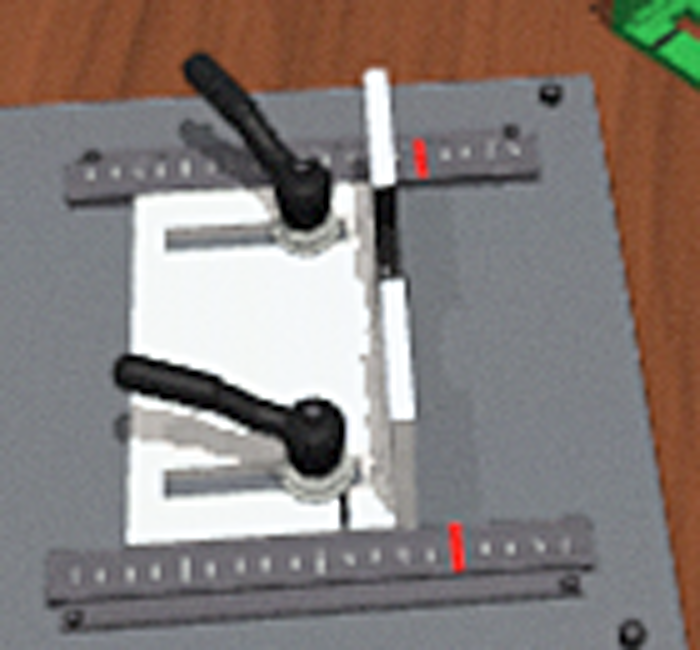

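```bash
python3 - <<'E'
from h import *
yaw=np.radians(9.7); O=np.array([.5905,.066]); ex=np.array([np.cos(yaw),np.sin(yaw)]); ey=np.array([-ex[1],ex[0]])
def rig(p): return np.array([(p[:2]-O)@ex,(p[:2]-O)@ey])*1000
c=grab("top")
for n,u,v in [("markL",158,463),("markR",596,375),("idxL",182,364),("idxR",541,294)]:
    print(n,rig(unproj(c,190+u/5-.4,140+v/5-.4,plane=.02)).round(1))
s=grab("side")
for n,u,v in [("markL",457,547),("markR",421,160),("idxL",345,508)]:
    print("s",n,rig(unproj(s,190+u/5-.4,190+v/5-.4,plane=.02)).round(1))
for n,u,v in [("wallTopL",385,290),("wallTopR",375,75)]:
    print("s",n,rig(unproj(s,190+u/5-.4,190+v/5-.4,plane=.087)).round(1))
for n,u,v in [("wallTopL",152,405),("wallTopR",567,325)]:
    print("t outer",n,rig(unproj(c,190+u/5-.4,140+v/5-.4,plane=.087)).round(1))
from scipy.spatial.transform import Rotation as R
W=np.linalg.inv(env.read_camera("wrist")["world_to_cam"]); print("wristcam",W[:3,3])
for n,l,y in [("L",60,-19.5),("R",-60,-54.5)]:
    th=np.radians(y)+yaw; st=O+ey*l/1000; e=st+.055*np.array([np.cos(th),np.sin(th)]); print(n,"stud",st,"end",e,"dir",np.degrees(th), "proj",proj(c,[*e,.06]))
E
```

```text
markL [-48.   97.5]
markR [-46.9 -95.6]
idxL [-7.6 79.7]
idxR [ -7.8 -79.1]
s markL [-47.7  98.2]
s markR [-46.3 -93.2]
s idxL [-7.4 78.4]
s wallTopL [-26.2  29.8]
s wallTopR [-27.7 -79.8]
t outer wallTopL [-30.4  86.3]
t outer wallTopR [-30.9 -84.8]
wristcam [ 0.25252114 -0.60451104  0.38512518]
L stud [0.58039064 0.12514221] end [0.63458807 0.11578069] dir -9.799999999999999 proj [235.96928478 179.33879408]
R stud [0.60060936 0.00685779] end [ 0.63963575 -0.03189709] dir -44.8 proj [306.28770069 175.04323684]
```

```bash
cat >> h.py <<'E'
def togo(x,y,z,yaw):
    from scipy.spatial.transform import Rotation as R
    o=env.get_obs(); Rm=R.from_euler('xyz',o["tool_rot"],degrees=True)
    T=R.from_euler('xyz',[180,0,yaw],degrees=True)
    d=(np.array([x,y,z])-o["tool_pos"])*1000
    print("shift in current tool",Rm.inv().apply(d).round(1),"rotvec",(Rm.inv()*T).as_rotvec(degrees=True).round(2),"| shift after turn",T.inv().apply(d).round(1))
    print("pos",o["tool_pos"].round(4),"rot",o["tool_rot"].round(2),"q",o["qpos"].round(1),"F",o["force"].round(1),"t",o["time_s"],"w",o["grip_width"])
E
R='{"tx":26.7,"ty":-24.4}'
python3 -m pendant '[{"tx":26.7,"ty":-24.4},{"tx":26.7,"ty":-24.4},{"tx":26.7,"ty":-24.4},{"tx":26.7,"ty":-24.4},{"tx":26.7,"ty":-24.4},{"tx":26.7,"ty":-24.4},{"tx":26.7,"ty":-24.4},{"tx":26.7,"ty":-24.4},{"tx":26.7,"ty":-24.4},{"tx":26.7,"ty":-24.4},{"tx":26.7,"ty":-24.4},{"tx":26.7,"ty":-24.4},{"tx":26.7,"ty":-24.4},{"tx":26.7,"ty":-24.4},{"tx":26.7,"ty":-24.4},{"tx":26.7,"ty":-24.4},{"tx":26.7,"ty":-24.4},{"tx":26.7,"ty":-24.4}]'
python3 -c "
from h import *
togo(.6346,.1158,.15,-9.8)"
```

```text
shift in current tool [ 642.  -586.    86.5] rotvec [-1.000e-02  1.000e-02  2.583e+01] | shift after turn [ 322.5 -807.2   86.4]
pos [ 0.1794 -0.6247  0.2364] rot [-179.99    0.     16.03] q [74.8 18.4 -4.  83.1  1.3 78.5 -3.3] F [-1.1  0.2  0. ] t 0.4 w 0.08674348156852286invalid input at $[0]: expected keys rx, ry, rz, tx, ty, tz, jaw
```

```bash

python3 -m pendant '[{"rx":0,"ry":0,"rz":0,"tx":26.7,"ty":-24.4,"tz":0,"jaw":44},{"rx":0,"ry":0,"rz":0,"tx":26.7,"ty":-24.4,"tz":0,"jaw":44},{"rx":0,"ry":0,"rz":0,"tx":26.7,"ty":-24.4,"tz":0,"jaw":44},{"rx":0,"ry":0,"rz":0,"tx":26.7,"ty":-24.4,"tz":0,"jaw":44},{"rx":0,"ry":0,"rz":0,"tx":26.7,"ty":-24.4,"tz":0,"jaw":44},{"rx":0,"ry":0,"rz":0,"tx":26.7,"ty":-24.4,"tz":0,"jaw":44},{"rx":0,"ry":0,"rz":0,"tx":26.7,"ty":-24.4,"tz":0,"jaw":44},{"rx":0,"ry":0,"rz":0,"tx":26.7,"ty":-24.4,"tz":0,"jaw":44},{"rx":0,"ry":0,"rz":0,"tx":26.7,"ty":-24.4,"tz":0,"jaw":44},{"rx":0,"ry":0,"rz":0,"tx":26.7,"ty":-24.4,"tz":0,"jaw":44},{"rx":0,"ry":0,"rz":0,"tx":26.7,"ty":-24.4,"tz":0,"jaw":44},{"rx":0,"ry":0,"rz":0,"tx":26.7,"ty":-24.4,"tz":0,"jaw":44},{"rx":0,"ry":0,"rz":0,"tx":26.7,"ty":-24.4,"tz":0,"jaw":44},{"rx":0,"ry":0,"rz":0,"tx":26.7,"ty":-24.4,"tz":0,"jaw":44},{"rx":0,"ry":0,"rz":0,"tx":26.7,"ty":-24.4,"tz":0,"jaw":44},{"rx":0,"ry":0,"rz":0,"tx":26.7,"ty":-24.4,"tz":0,"jaw":44},{"rx":0,"ry":0,"rz":0,"tx":26.7,"ty":-24.4,"tz":0,"jaw":44},{"rx":0,"ry":0,"rz":0,"tx":26.7,"ty":-24.4,"tz":0,"jaw":44}]'
python3 -c "
from h import *
togo(.6346,.1158,.15,-9.8)"
```

```text
time_s: 1.9
tool_pos: [0.5208, -0.0684, 0.237]
tool_rot: [179.9, -0.0, 16.0]
force: [0.7, -1.3, 0.6]
grip_width: 0.0439
shift in current tool [ 160.2 -145.7   86.9] rotvec [ 0.04 -0.05 25.81] | shift after turn [  80.8 -200.8   87. ]
pos [ 0.5208 -0.0684  0.237 ] rot [ 1.7995e+02 -4.0000e-02  1.6010e+01] q [ 38.9   5.2 -36.2  99.7   3.2  76.1 -71.9] F [ 0.7 -1.3  0.6] t 1.9 w 0.043873618404382905
```

```bash

python3 -m pendant '[{"rx":0,"ry":0,"rz":0,"tx":26.7,"ty":-24.3,"tz":0,"jaw":44},{"rx":0,"ry":0,"rz":0,"tx":26.7,"ty":-24.3,"tz":0,"jaw":44},{"rx":0,"ry":0,"rz":0,"tx":26.7,"ty":-24.3,"tz":10,"jaw":44},{"rx":0,"ry":0,"rz":0,"tx":26.7,"ty":-24.3,"tz":20,"jaw":44},{"rx":0,"ry":0,"rz":0,"tx":26.7,"ty":-24.3,"tz":20,"jaw":44},{"rx":0,"ry":0,"rz":0,"tx":26.7,"ty":-24.3,"tz":20,"jaw":44},{"rx":0,"ry":0,"rz":6.45,"tx":0,"ty":0,"tz":10,"jaw":44},{"rx":0,"ry":0,"rz":6.45,"tx":0,"ty":0,"tz":7,"jaw":44},{"rx":0,"ry":0,"rz":6.45,"tx":0,"ty":0,"tz":0,"jaw":44},{"rx":0,"ry":0,"rz":6.45,"tx":0,"ty":0,"tz":0,"jaw":44},{"rx":0,"ry":0,"rz":0,"tx":0,"ty":0,"tz":0,"jaw":44}]'
python3 -c "
from h import *
togo(.6346,.1158,.057,-9.8)
c=grab('top');crop(c,190,340,100,260,3,'a1.png')
c=grab('wrist');crop(c,0,560,0,420,1,'a2.png')"
```

```text
time_s: 2.82
tool_pos: [0.6338, 0.1144, 0.1492]
tool_rot: [180.0, 0.0, -9.9]
force: [-0.2, 0.6, -0.4]
grip_width: 0.0443
shift in current tool [ 0.6 -1.5 92.2] rotvec [ 0.03  0.02 -0.13] | shift after turn [ 0.6 -1.5 92.2]
pos [0.6338 0.1144 0.1492] rot [ 1.7997e+02  2.0000e-02 -9.9300e+00] q [  14.9   24.7  -35.5   89.3   14.9   70.9 -123. ] F [-0.2  0.6 -0.4] t 2.8167 w 0.04431591653616505
```

View pics/a2.png

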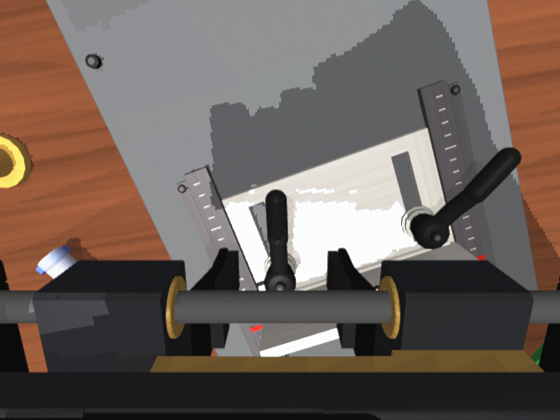

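The wrist view shows the left lever (arm around 277,230, hub 281,283) centred between the open jaws (235 and 335). I'll go down over it now.

```bash

python3 -m pendant '[{"rx":0,"ry":0,"rz":0,"tx":0.6,"ty":-1.5,"tz":20,"jaw":44},{"rx":0,"ry":0,"rz":0,"tx":0,"ty":0,"tz":20,"jaw":44},{"rx":0,"ry":0,"rz":0,"tx":0,"ty":0,"tz":20,"jaw":44},{"rx":0,"ry":0,"rz":0,"tx":0,"ty":0,"tz":20,"jaw":44},{"rx":0,"ry":0,"rz":0,"tx":0,"ty":0,"tz":12,"jaw":44},{"rx":0,"ry":0,"rz":0,"tx":0,"ty":0,"tz":0,"jaw":30},{"rx":0,"ry":0,"rz":0,"tx":0,"ty":0,"tz":0,"jaw":20},{"rx":0,"ry":0,"rz":0,"tx":0,"ty":0,"tz":0,"jaw":20},{"rx":0,"ry":0,"rz":0,"tx":0,"ty":0,"tz":0,"jaw":20}]' 10
python3 -c "
from h import *
togo(.6346,.1158,.057,-9.8)
c=grab('side');crop(c,190,330,170,320,4,'a3.png')"
```

```text
time_s: 3.67
tool_pos: [0.6358, 0.1161, 0.0592]
tool_rot: [-180.0, -0.1, -9.7]
force: [0.5, -0.3, 0.5]
grip_width: 0.0254
shift in current tool [-1.1  0.5  2.2] rotvec [-0.05 -0.15  0.06] | shift after turn [-1.1  0.5  2.2]
pos [0.6358 0.1161 0.0592] rot [-1.7995e+02 -1.5000e-01 -9.7400e+00] q [  13.5   29.7  -33.9   93.6   18.3   62.1 -125.2] F [ 0.5 -0.3  0.5] t 3.6667 w 0.025383323255763576
```

View pics/a3.png

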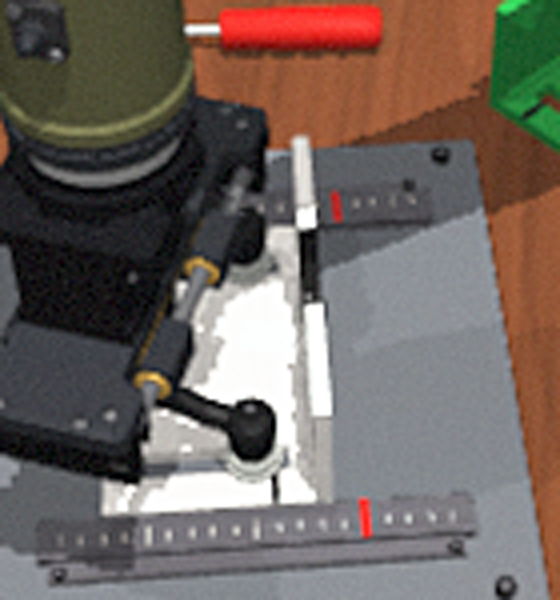

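The fingers straddle the left lever (side view, hub at 255,430). Next I'll swing it loose (counter-clockwise).

```bash

python3 -m pendant '[{"rx":0,"ry":0,"rz":0,"tx":0,"ty":0,"tz":2,"jaw":20},{"rx":0,"ry":0,"rz":-6.8,"tx":-0.4,"ty":-6.6,"tz":0,"jaw":20},{"rx":0,"ry":0,"rz":-6.8,"tx":-0.4,"ty":-6.6,"tz":0,"jaw":20},{"rx":0,"ry":0,"rz":-6.8,"tx":-0.4,"ty":-6.6,"tz":0,"jaw":20},{"rx":0,"ry":0,"rz":-6.8,"tx":-0.4,"ty":-6.6,"tz":0,"jaw":20}]' 10
python3 -m pendant '[{"rx":0,"ry":0,"rz":-6.8,"tx":-0.4,"ty":-6.6,"tz":0,"jaw":20},{"rx":0,"ry":0,"rz":-6.8,"tx":-0.4,"ty":-6.6,"tz":0,"jaw":20},{"rx":0,"ry":0,"rz":-6.8,"tx":-0.4,"ty":-6.6,"tz":0,"jaw":20},{"rx":0,"ry":0,"rz":-6.8,"tx":-0.4,"ty":-6.6,"tz":0,"jaw":20},{"rx":0,"ry":0,"rz":-6.8,"tx":-0.4,"ty":-6.6,"tz":0,"jaw":20}]'
python3 -c "
from h import *
print((np.array([.5804,.1251])+.055*np.array([np.cos(np.radians(64.7)),np.sin(np.radians(64.7))])).round(4))
togo(.6039,.1748,.057,64.7)"
```

```text
time_s: 4.13
tool_pos: [0.6343, 0.1387, 0.0559]
tool_rot: [179.7, -0.0, 17.6]
force: [1.4, -5.0, 0.4]
grip_width: 0.02
time_s: 4.55
tool_pos: [0.617, 0.1664, 0.0561]
tool_rot: [179.7, -0.1, 51.6]
force: [4.7, -2.8, -1.7]
grip_width: 0.02
[0.6039 0.1748]
shift in current tool [ -1.5 -15.5  -1. ] rotvec [  0.31  -0.02 -13.06] | shift after turn [  2.  -15.5  -0.9]
pos [0.617  0.1664 0.0561] rot [ 1.7969e+02 -6.0000e-02  5.1640e+01] q [ 17.8  33.  -46.5  94.6  26.5  63.6 -74.3] F [ 4.7 -2.8 -1.7] t 4.55 w 0.020008837438926445
```

```bash

python3 -m pendant '[{"rx":0,"ry":0,"rz":-6.8,"tx":0.2,"ty":-7.2,"tz":0,"jaw":20},{"rx":0,"ry":0,"rz":-6.3,"tx":0.2,"ty":-7.2,"tz":0,"jaw":20},{"rx":0,"ry":0,"rz":0,"tx":0,"ty":-2.5,"tz":0,"jaw":20},{"rx":0,"ry":0,"rz":0,"tx":0,"ty":0,"tz":0,"jaw":20}]'
python3 -c "
from h import *
togo(.6039,.1748,.057,64.7)
c=grab('side');crop(c,190,330,170,320,4,'a4.png')"
```

```text
time_s: 4.88
tool_pos: [0.6031, 0.1758, 0.056]
tool_rot: [179.7, 0.0, 64.4]
force: [5.7, -3.6, -1.6]
grip_width: 0.0199
shift in current tool [-0.6  1.2 -1. ] rotvec [ 0.31  0.03 -0.34] | shift after turn [-0.6  1.1 -1. ]
pos [0.6031 0.1758 0.056 ] rot [1.7969e+02 3.0000e-02 6.4360e+01] q [ 19.3  33.  -49.5  96.2  27.8  63.7 -64. ] F [ 5.7 -3.6 -1.6] t 4.8833 w 0.01991738617045378
```

View pics/a4.png

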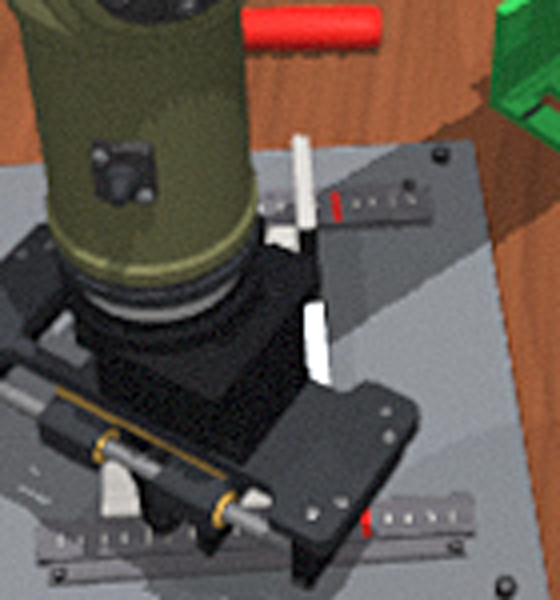

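```bash

python3 -m pendant '[{"rx":0,"ry":0,"rz":0,"tx":0,"ty":-3,"tz":0,"jaw":20},{"rx":0,"ry":0,"rz":0,"tx":0,"ty":0,"tz":0,"jaw":20}]'
python3 -m pendant '[{"rx":0,"ry":0,"rz":0,"tx":0,"ty":3,"tz":0,"jaw":44},{"rx":0,"ry":0,"rz":0,"tx":0,"ty":3,"tz":0,"jaw":44},{"rx":0,"ry":0,"rz":0,"tx":0,"ty":0,"tz":-20,"jaw":44},{"rx":0,"ry":0,"rz":0,"tx":0,"ty":0,"tz":-25,"jaw":44},{"rx":0,"ry":0,"rz":0,"tx":0,"ty":0,"tz":-25,"jaw":44},{"rx":0,"ry":0,"rz":0,"tx":0,"ty":0,"tz":-20,"jaw":44},{"rx":0,"ry":0,"rz":0,"tx":0,"ty":0,"tz":0,"jaw":44}]'
python3 -c "
from h import *
togo(.6396,-.0319,.15,135.2)
"
```

```text
time_s: 5.1
tool_pos: [0.6029, 0.1758, 0.0561]
tool_rot: [179.5, -0.1, 64.3]
force: [10.3, -4.9, -5.6]
grip_width: 0.0199
time_s: 5.68
tool_pos: [0.6053, 0.1795, 0.1506]
tool_rot: [179.7, -0.3, 64.5]
force: [0.7, 1.5, 0.3]
grip_width: 0.0435
shift in current tool [-176.2  121.9    0.2] rotvec [  0.43  -0.08 -70.65] | shift after turn [-173.3 -125.9    0.6]
pos [0.6053 0.1795 0.1506] rot [179.71  -0.3   64.55] q [ 21.5  27.9 -52.9  91.1  23.1  72.2 -60.7] F [0.7 1.5 0.3] t 5.6833 w 0.04351111949632781
```

The lever is at its stop: 3 mm more command raised the force without any motion. On to the right lever.

```bash

python3 -m pendant '[{"rx":0,"ry":0,"rz":0,"tx":-29.4,"ty":20.3,"tz":0,"jaw":44},{"rx":0,"ry":0,"rz":0,"tx":-29.4,"ty":20.3,"tz":0,"jaw":44},{"rx":0,"ry":0,"rz":0,"tx":-29.4,"ty":20.3,"tz":0,"jaw":44},{"rx":0,"ry":0,"rz":0,"tx":-29.4,"ty":20.3,"tz":0,"jaw":44},{"rx":0,"ry":0,"rz":0,"tx":-29.4,"ty":20.3,"tz":0,"jaw":44},{"rx":0,"ry":0,"rz":0,"tx":-29.4,"ty":20.3,"tz":0,"jaw":44},{"rx":0,"ry":0,"rz":-7,"tx":0,"ty":0,"tz":0,"jaw":44},{"rx":0,"ry":0,"rz":-7,"tx":0,"ty":0,"tz":0,"jaw":44},{"rx":0,"ry":0,"rz":-7,"tx":0,"ty":0,"tz":0,"jaw":44},{"rx":0,"ry":0,"rz":-7,"tx":0,"ty":0,"tz":0,"jaw":44},{"rx":0,"ry":0,"rz":-7,"tx":0,"ty":0,"tz":0,"jaw":44},{"rx":0,"ry":0,"rz":-7,"tx":0,"ty":0,"tz":0,"jaw":44},{"rx":0,"ry":0,"rz":-7,"tx":0,"ty":0,"tz":0,"jaw":44},{"rx":0,"ry":0,"rz":-7,"tx":0,"ty":0,"tz":0,"jaw":44},{"rx":0,"ry":0,"rz":-7,"tx":0,"ty":0,"tz":0,"jaw":44},{"rx":0,"ry":0,"rz":-7,"tx":0,"ty":0,"tz":0,"jaw":44},{"rx":0,"ry":0,"rz":0,"tx":0,"ty":0,"tz":0,"jaw":44}]'
python3 -c "
from h import *
togo(.6396,-.0319,.057,135.2)
c=grab('wrist');crop(c,0,560,0,420,1,'a5.png')
c=grab('side');crop(c,150,350,170,320,4,'a6.png')
"
```

```text
time_s: 7.1
tool_pos: [0.637, -0.0338, 0.1448]
tool_rot: [-180.0, -0.1, 134.7]
force: [0.3, 0.6, -0.0]
grip_width: 0.0443
shift in current tool [-0.6  3.2 87.8] rotvec [-0.01 -0.1  -0.49] | shift after turn [-0.5  3.2 87.8]
pos [ 0.637  -0.0338  0.1448] rot [-1.7999e+02 -1.0000e-01  1.3471e+02] q [ 46.6  34.9 -63.8  89.8  31.9  75.6  23.5] F [ 0.3  0.6 -0. ] t 7.1 w 0.04427718197311067
```

View pics/a5.png

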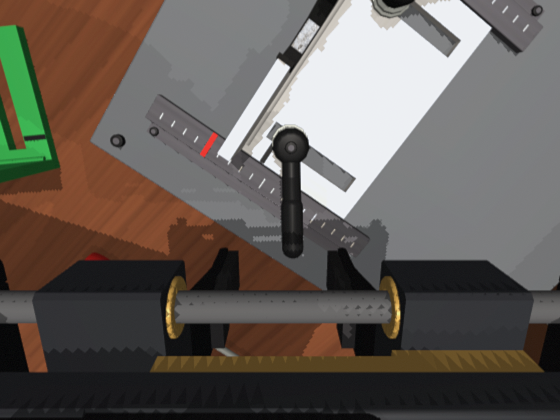

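View pics/a6.png

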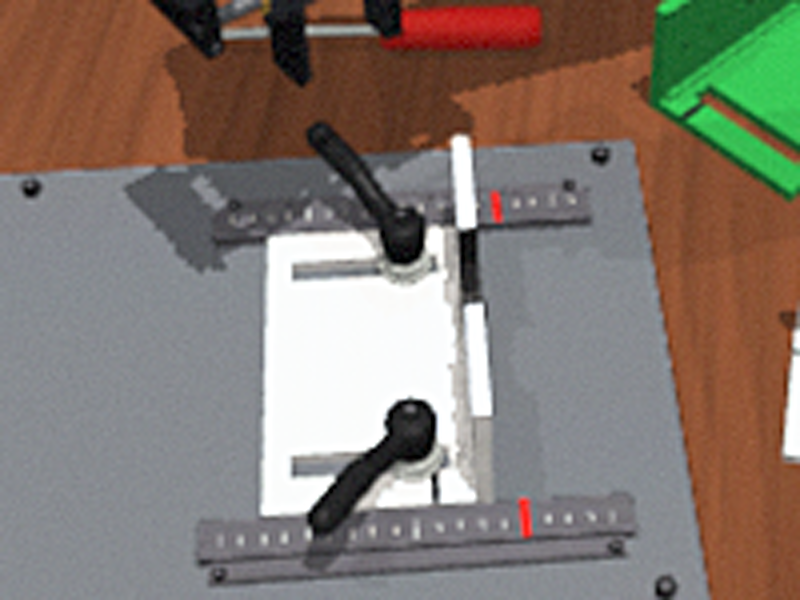

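The left lever is fully loose in the side view (pointing to 320,520). The right lever (wrist view, 291,150 to 291,250) lies between the jaws, needing a 3 mm shift along +ty.

```bash

python3 -m pendant '[{"rx":0,"ry":0,"rz":-0.5,"tx":-0.6,"ty":3.2,"tz":20,"jaw":44},{"rx":0,"ry":0,"rz":0,"tx":0,"ty":0,"tz":20,"jaw":44},{"rx":0,"ry":0,"rz":0,"tx":0,"ty":0,"tz":20,"jaw":44},{"rx":0,"ry":0,"rz":0,"tx":0,"ty":0,"tz":20,"jaw":44},{"rx":0,"ry":0,"rz":0,"tx":0,"ty":0,"tz":8,"jaw":44},{"rx":0,"ry":0,"rz":0,"tx":0,"ty":0,"tz":0,"jaw":30},{"rx":0,"ry":0,"rz":0,"tx":0,"ty":0,"tz":0,"jaw":20},{"rx":0,"ry":0,"rz":0,"tx":0,"ty":0,"tz":0,"jaw":20},{"rx":0,"ry":0,"rz":0,"tx":0,"ty":0,"tz":0,"jaw":20}]' 10
python3 -c "
from h import *
togo(.6396,-.0319,.057,135.2)"
python3 -m pendant '[{"rx":0,"ry":0,"rz":-6.8,"tx":0.4,"ty":6.6,"tz":0,"jaw":20},{"rx":0,"ry":0,"rz":-6.8,"tx":0.4,"ty":6.6,"tz":0,"jaw":20},{"rx":0,"ry":0,"rz":-6.8,"tx":0.4,"ty":6.6,"tz":0,"jaw":20},{"rx":0,"ry":0,"rz":-6.8,"tx":0.4,"ty":6.6,"tz":0,"jaw":20}]'
python3 -c "
from h import *
togo(.6484,.0341,.057,209.7)"
```

```text
time_s: 7.95
tool_pos: [0.6411, -0.0323, 0.0591]
tool_rot: [179.9, 0.1, 135.0]
force: [0.7, -0.8, 0.4]
grip_width: 0.0255
shift in current tool [ 1.4 -0.8  2.1] rotvec [ 0.08  0.1  -0.2 ] | shift after turn [ 1.4 -0.8  2.1]
pos [ 0.6411 -0.0323  0.0591] rot [1.7992e+02 1.0000e-01 1.3500e+02] q [ 44.   39.7 -59.8  93.7  36.5  68.2  20.8] F [ 0.7 -0.8  0.4] t 7.95 w 0.025467071453995665
time_s: 8.28
tool_pos: [0.6545, -0.0133, 0.0587]
tool_rot: [-179.7, 0.1, 162.4]
force: [-0.7, -4.6, 2.1]
grip_width: 0.0202
shift in current tool [20.1 43.3  1.5] rotvec [ -0.29   0.   -47.31] | shift after turn [-18.2  44.2   1.7]
pos [ 0.6545 -0.0133  0.0587] rot [-1.7974e+02  1.2000e-01  1.6239e+02] q [ 43.3  44.  -64.   91.6  41.5  71.2  43.9] F [-0.7 -4.6  2.1] t 8.2833 w 0.02016227240361804
```

```bash

python3 -m pendant '[{"rx":0,"ry":0,"rz":-6.8,"tx":0.4,"ty":6.8,"tz":0,"jaw":20},{"rx":0,"ry":0,"rz":-6.8,"tx":0.4,"ty":6.8,"tz":0,"jaw":20},{"rx":0,"ry":0,"rz":-6.8,"tx":0.4,"ty":6.8,"tz":0.5,"jaw":20},{"rx":0,"ry":0,"rz":-6.8,"tx":0.4,"ty":6.8,"tz":0.5,"jaw":20},{"rx":0,"ry":0,"rz":-6.8,"tx":0.4,"ty":6.8,"tz":0,"jaw":20}]'
python3 -c "
from h import *
togo(.6484,.0341,.057,209.7)"
```

```text
time_s: 8.7
tool_pos: [0.6571, 0.0199, 0.0585]
tool_rot: [-179.7, 0.2, -163.7]
force: [1.9, -4.7, 3.0]
grip_width: 0.02
shift in current tool [ 4.4 16.1  1.4] rotvec [ -0.37   0.18 -13.38] | shift after turn [ 0.6 16.6  1.5]
pos [0.6571 0.0199 0.0585] rot [-179.66    0.22 -163.67] q [ 42.8  48.1 -69.6  91.3  46.9  73.9  72. ] F [ 1.9 -4.7  3. ] t 8.7 w 0.01995698467912876
```

```bash

python3 -m pendant '[{"rx":0,"ry":0,"rz":-6.8,"tx":1.5,"ty":7.5,"tz":0,"jaw":20},{"rx":0,"ry":0,"rz":-5,"tx":1.5,"ty":8,"tz":0,"jaw":20},{"rx":0,"ry":0,"rz":0,"tx":0,"ty":4,"tz":0,"jaw":20},{"rx":0,"ry":0,"rz":0,"tx":0,"ty":0,"tz":0,"jaw":20}]'
python3 -m pendant '[{"rx":0,"ry":0,"rz":0,"tx":0,"ty":2.5,"tz":0,"jaw":20},{"rx":0,"ry":0,"rz":0,"tx":0,"ty":0,"tz":0,"jaw":20}]'
python3 -c "
from h import *
togo(.6484,.0341,.057,209.7)"
```

```text
time_s: 9.03
tool_pos: [0.6491, 0.0368, 0.0586]
tool_rot: [-179.5, 0.4, -152.2]
force: [8.5, -4.1, -0.3]
grip_width: 0.0201
time_s: 9.2
tool_pos: [0.6491, 0.0369, 0.0586]
tool_rot: [-179.4, 0.4, -152.3]
force: [10.7, -7.5, -1.7]
grip_width: 0.0198
shift in current tool [ 2.  -2.2  1.6] rotvec [-0.64  0.39 -2.  ] | shift after turn [ 2.  -2.1  1.6]
pos [0.6491 0.0369 0.0586] rot [-179.36    0.4  -152.3 ] q [ 42.9  48.8 -71.7  92.8  48.5  74.2  80.6] F [10.7 -7.5 -1.7] t 9.2 w 0.019803437004838612
```

Both levers are against their stops. I'll rise and go to above the bracket wall.

```bash

python3 -m pendant '[{"rx":0,"ry":0,"rz":0,"tx":0,"ty":-3.5,"tz":0,"jaw":44},{"rx":0,"ry":0,"rz":0,"tx":0,"ty":-3,"tz":0,"jaw":44},{"rx":0,"ry":0,"rz":0,"tx":0,"ty":0,"tz":-20,"jaw":44},{"rx":0,"ry":0,"rz":0,"tx":0,"ty":0,"tz":-30,"jaw":44},{"rx":0,"ry":0,"rz":0,"tx":0,"ty":0,"tz":-30,"jaw":44},{"rx":0,"ry":0,"rz":0,"tx":0,"ty":0,"tz":-20,"jaw":44},{"rx":0,"ry":0,"rz":6.8,"tx":0,"ty":0,"tz":0,"jaw":44},{"rx":0,"ry":0,"rz":6.8,"tx":0,"ty":0,"tz":0,"jaw":44},{"rx":0,"ry":0,"rz":6.8,"tx":0,"ty":0,"tz":0,"jaw":44},{"rx":0,"ry":0,"rz":6.8,"tx":0,"ty":0,"tz":0,"jaw":44},{"rx":0,"ry":0,"rz":6.8,"tx":0,"ty":0,"tz":0,"jaw":44},{"rx":0,"ry":0,"rz":6.8,"tx":0,"ty":0,"tz":0,"jaw":44},{"rx":0,"ry":0,"rz":6.8,"tx":0,"ty":0,"tz":0,"jaw":44},{"rx":0,"ry":0,"rz":6.8,"tx":0,"ty":0,"tz":0,"jaw":44},{"rx":0,"ry":0,"rz":6.8,"tx":0,"ty":0,"tz":0,"jaw":44},{"rx":0,"ry":0,"rz":6.8,"tx":0,"ty":0,"tz":0,"jaw":44},{"rx":0,"ry":0,"rz":6.8,"tx":0,"ty":0,"tz":0,"jaw":44},{"rx":0,"ry":0,"rz":6.8,"tx":0,"ty":0,"tz":0,"jaw":44}]'
python3 -c "
from h import *
togo(.5639,.0615,.16,99.7)"
```

```text
time_s: 10.7
tool_pos: [0.6459, 0.0377, 0.157]
tool_rot: [180.0, -0.0, 126.1]
force: [0.8, -0.2, -1.0]
grip_width: 0.0441
shift in current tool [ 67.5 -52.2  -2.9] rotvec [ 1.000e-02 -2.000e-02  2.643e+01] | shift after turn [ 37.2 -76.8  -3. ]
pos [0.6459 0.0377 0.157 ] rot [ 1.7999e+02 -2.0000e-02  1.2613e+02] q [ 37.5  33.3 -60.1  87.8  29.3  76.   10.5] F [ 0.8 -0.2 -1. ] t 10.7 w 0.04414330950619176
```

```bash

python3 -m pendant '[{"rx":0,"ry":0,"rz":6.6,"tx":0,"ty":0,"tz":0,"jaw":44},{"rx":0,"ry":0,"rz":6.6,"tx":0,"ty":0,"tz":0,"jaw":44},{"rx":0,"ry":0,"rz":6.6,"tx":0,"ty":0,"tz":0,"jaw":44},{"rx":0,"ry":0,"rz":6.6,"tx":0,"ty":0,"tz":0,"jaw":44},{"rx":0,"ry":0,"rz":0,"tx":12.4,"ty":-25.6,"tz":0,"jaw":44},{"rx":0,"ry":0,"rz":0,"tx":12.4,"ty":-25.6,"tz":0,"jaw":44},{"rx":0,"ry":0,"rz":0,"tx":12.4,"ty":-25.6,"tz":0,"jaw":44},{"rx":0,"ry":0,"rz":0,"tx":0,"ty":0,"tz":0,"jaw":44},{"rx":0,"ry":0,"rz":0,"tx":0,"ty":0,"tz":0,"jaw":44}]'
python3 -c "
from h import *
togo(.5639,.0615,.043,99.7)
c=grab('wrist');crop(c,0,560,0,420,1,'a7.png')
c=grab('side');crop(c,150,350,170,320,4,'a8.png')
"
```

```text
time_s: 11.45
tool_pos: [0.5629, 0.0612, 0.1571]
tool_rot: [180.0, 0.1, 100.2]
force: [0.7, 0.0, 0.0]
grip_width: 0.0439
shift in current tool [  0.3   1.1 114.1] rotvec [0.   0.11 0.47] | shift after turn [1.000e-01 1.100e+00 1.141e+02]
pos [0.5629 0.0612 0.1571] rot [1.8000e+02 1.1000e-01 1.0017e+02] q [ 41.2  21.2 -60.   99.6  19.5  70.6 -13.6] F [0.7 0.  0. ] t 11.45 w 0.0439401281295983
```

View pics/a7.png

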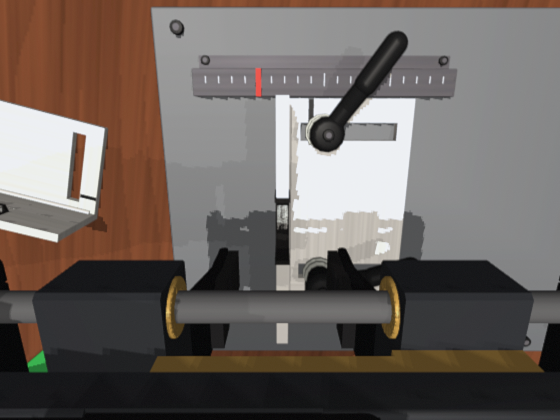

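View pics/a8.png

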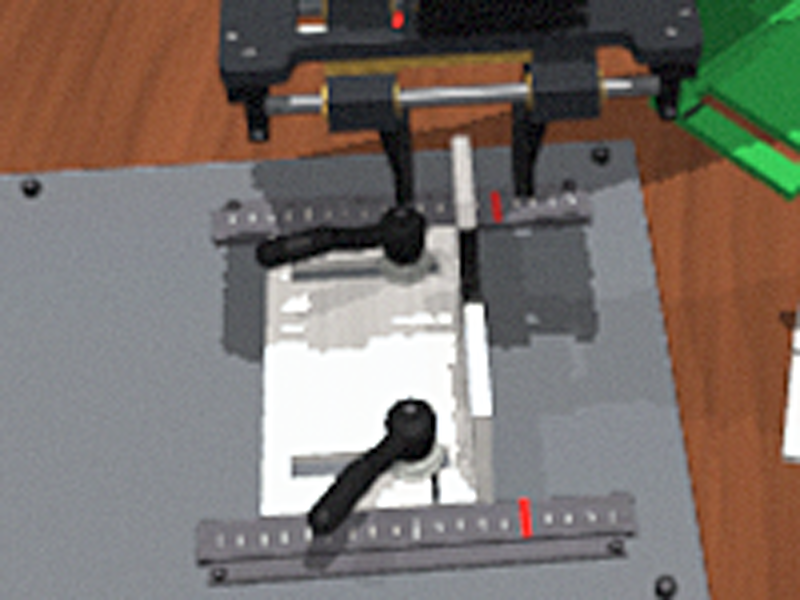

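Both levers are loose: in the side view the right one points to (265,250) and the left one to (320,520). The wall (wrist view, x=282) is centred between the jaws, so I'll descend and grip it.

```bash

python3 -m pendant '[{"rx":0,"ry":0,"rz":0.5,"tx":0.2,"ty":1,"tz":25,"jaw":44},{"rx":0,"ry":0,"rz":0,"tx":0,"ty":0,"tz":30,"jaw":44},{"rx":0,"ry":0,"rz":0,"tx":0,"ty":0,"tz":30,"jaw":44},{"rx":0,"ry":0,"rz":0,"tx":0,"ty":0,"tz":20,"jaw":44},{"rx":0,"ry":0,"rz":0,"tx":0,"ty":0,"tz":11,"jaw":44},{"rx":0,"ry":0,"rz":0,"tx":0,"ty":0,"tz":0,"jaw":20},{"rx":0,"ry":0,"rz":0,"tx":0,"ty":0,"tz":0,"jaw":5},{"rx":0,"ry":0,"rz":0,"tx":0,"ty":0,"tz":0,"jaw":5},{"rx":0,"ry":0,"rz":0,"tx":0,"ty":0,"tz":0,"jaw":5},{"rx":0,"ry":0,"rz":0,"tx":0,"ty":0,"tz":0,"jaw":5},{"rx":0,"ry":0,"rz":0,"tx":0,"ty":0,"tz":0,"jaw":5},{"rx":0,"ry":0,"rz":0,"tx":0,"ty":0,"tz":0,"jaw":5}]' 20
cat >> h.py <<'E'
yaw=np.radians(9.7); O=np.array([.5905,.066]); ex=np.array([np.cos(yaw),np.sin(yaw)]); ey=np.array([-ex[1],ex[0]])
def rig(p): return np.array([(p[:2]-O)@ex,(p[:2]-O)@ey])*1000
E
python3 -c "
from h import *
togo(.5639,.0615,.043,99.7); print(rig(env.get_obs()['tool_pos']))
c=grab('side');crop(c,190,340,190,320,5,'a9.png')
c=grab('top');crop(c,190,340,140,260,5,'a10.png')
"
```

```text
time_s: 12.55
tool_pos: [0.5634, 0.0602, 0.0408]
tool_rot: [-179.8, 0.1, 99.5]
force: [-5.8, -1.1, 5.1]
grip_width: 0.0081
shift in current tool [ 1.2  0.7 -2.2] rotvec [-0.21  0.07 -0.17] | shift after turn [ 1.2  0.7 -2.2]
pos [0.5634 0.0602 0.0408] rot [-1.7979e+02  7.0000e-02  9.9530e+01] q [ 35.9  29.1 -54.4 105.3  27.3  60.  -19.8] F [-5.8 -1.1  5.1] t 12.55 w 0.008093968581284935
[-27.66422366  -1.18108873]
```

View pics/a9.png

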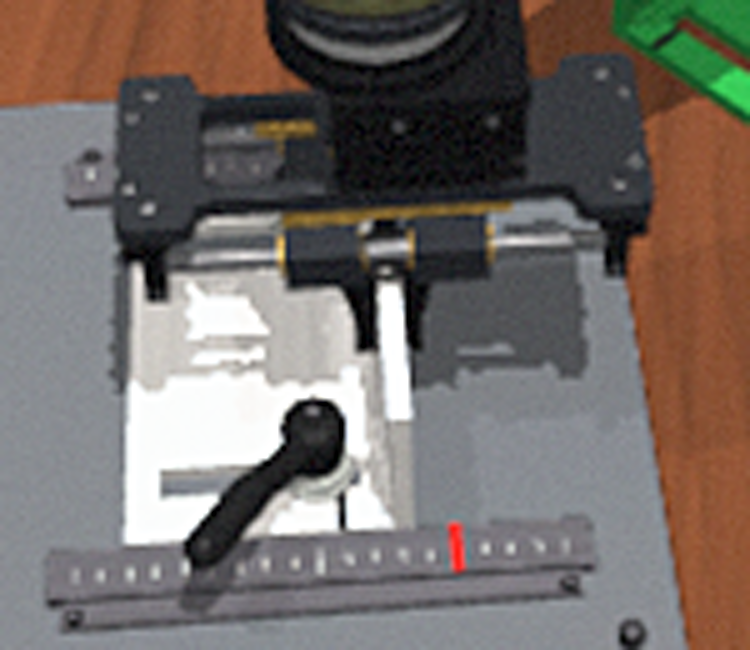

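View pics/a10.png

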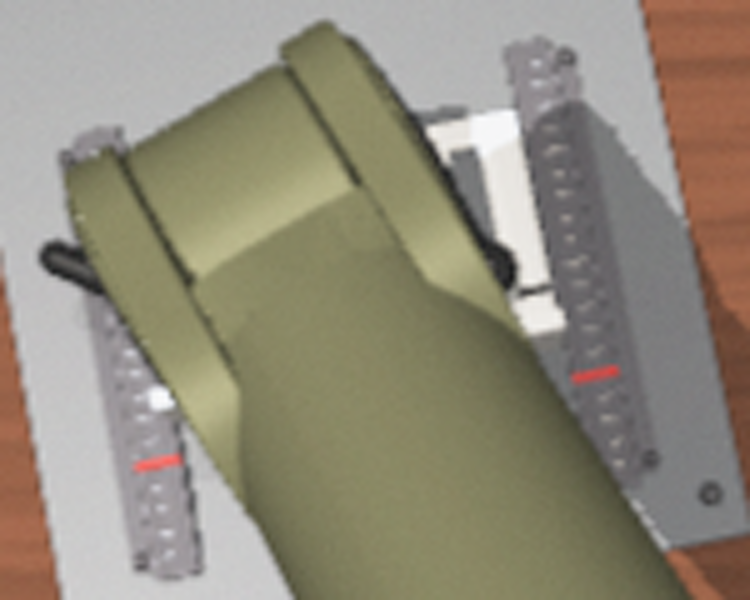

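Gripped (opening 8.1 mm, the wall thickness). The left index line is at (345,510) and the red line at (457,547) in the side view. I'll slide 36 mm first and then measure.

```bash

python3 -m pendant '[{"rx":0,"ry":0,"rz":0,"tx":0,"ty":-3,"tz":0,"jaw":5},{"rx":0,"ry":0,"rz":0,"tx":0,"ty":-3,"tz":0,"jaw":5},{"rx":0,"ry":0,"rz":0,"tx":0,"ty":-3,"tz":0,"jaw":5},{"rx":0,"ry":0,"rz":0,"tx":0,"ty":-3,"tz":0,"jaw":5},{"rx":0,"ry":0,"rz":0,"tx":0,"ty":-3,"tz":0,"jaw":5},{"rx":0,"ry":0,"rz":0,"tx":0,"ty":-3,"tz":0,"jaw":5},{"rx":0,"ry":0,"rz":0,"tx":0,"ty":-3,"tz":0,"jaw":5},{"rx":0,"ry":0,"rz":0,"tx":0,"ty":-3,"tz":0,"jaw":5},{"rx":0,"ry":0,"rz":0,"tx":0,"ty":-3,"tz":0,"jaw":5},{"rx":0,"ry":0,"rz":0,"tx":0,"ty":-3,"tz":0,"jaw":5},{"rx":0,"ry":0,"rz":0,"tx":0,"ty":-3,"tz":0,"jaw":5},{"rx":0,"ry":0,"rz":0,"tx":0,"ty":-3,"tz":0,"jaw":5},{"rx":0,"ry":0,"rz":0,"tx":0,"ty":0,"tz":0,"jaw":5}]' 20
python3 -c "
from h import *
togo(.5639,.0615,.043,99.7); print(rig(env.get_obs()['tool_pos']))
c=grab('side');crop(c,220,320,240,320,8,'b1.png')
c=grab('top');crop(c,260,340,180,240,8,'b2.png')
"
```

```text
time_s: 13.73
tool_pos: [0.5292, 0.0546, 0.0408]
tool_rot: [-180.0, 0.0, 99.5]
force: [1.7, -0.1, 4.6]
grip_width: 0.0078
shift in current tool [ 1.1 35.4 -2.2] rotvec [-0.01  0.03 -0.16] | shift after turn [ 1.  35.4 -2.2]
pos [0.5292 0.0546 0.0408] rot [-1.7999e+02  3.0000e-02  9.9540e+01] q [ 39.7  25.2 -56.6 110.2  24.9  57.8 -18.5] F [ 1.7 -0.1  4.6] t 13.7333 w 0.00783456385237215
[-62.3912882   -0.94079708]
```

View pics/b1.png

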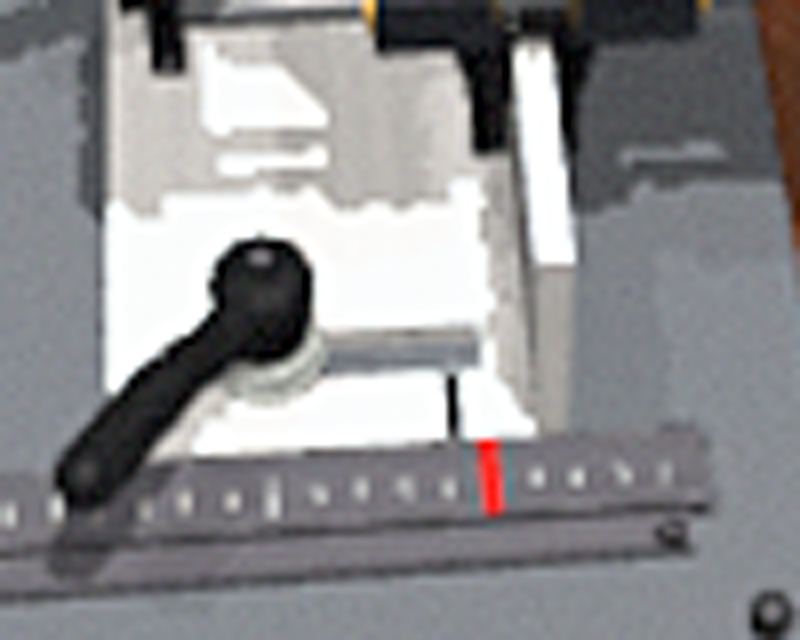

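View pics/b2.png

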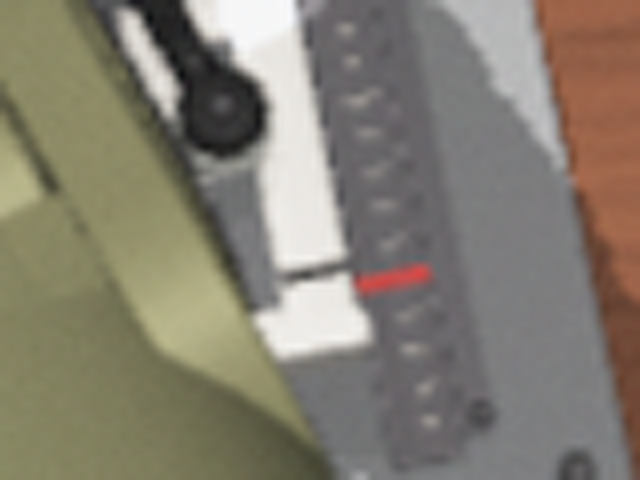

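```bash
cat >> h.py <<'E'
def P(c,x0,y0,s,u,v): return rig(unproj(c,x0+(u+.5)/s-.5,y0+(v+.5)/s-.5,plane=.02))
E
python3 -c "
from h import *
c=grab('side'); s=grab('top')
i=[P(c,220,240,8,u,v) for u,v in [(452,375),(455,436)]];m=[P(c,220,240,8,u,v) for u,v in [(487,443),(494,512)]]
print('side idx',np.round(i,1),'mark',np.round(m,1))
i=[P(s,260,180,8,u,v) for u,v in [(285,275),(343,267)]];m=[P(s,260,180,8,u,v) for u,v in [(360,286),(429,273)]]
print('top idx',np.round(i,1),'mark',np.round(m,1))
"
```

```text
side idx [[-40.4  70.3]
 [-40.   87.1]] mark [[-47.3  89.5]
 [-47.6 107.9]]
top idx [[-39.9 -67. ]
 [-40.8 -82.8]] mark [[ -46.7  -86.3]
 [ -46.8 -105.2]]
```

```bash

python3 -m pendant '[{"rx":0,"ry":0,"rz":0,"tx":0,"ty":-2,"tz":0,"jaw":5},{"rx":0,"ry":0,"rz":0,"tx":0,"ty":-2,"tz":0,"jaw":5},{"rx":0,"ry":0,"rz":0,"tx":0,"ty":-2,"tz":0,"jaw":5},{"rx":0,"ry":0,"rz":0,"tx":0,"ty":0,"tz":0,"jaw":5},{"rx":0,"ry":0,"rz":0,"tx":0,"ty":0,"tz":0,"jaw":5}]' 20
python3 -c "
from h import *
togo(.5639,.0615,.043,99.7); print(rig(env.get_obs()['tool_pos']))
c=grab('side');crop(c,250,310,260,310,12,'b3.png')
c=grab('top');crop(c,280,330,200,230,12,'b4.png')
"
```

```text
time_s: 14.35
tool_pos: [0.5238, 0.0537, 0.0408]
tool_rot: [180.0, 0.0, 99.5]
force: [3.0, 0.7, 5.5]
grip_width: 0.008
shift in current tool [ 1.1 40.8 -2.2] rotvec [ 0.03  0.01 -0.17] | shift after turn [ 1.  40.8 -2.2]
pos [0.5238 0.0537 0.0408] rot [1.7997e+02 1.0000e-02 9.9530e+01] q [ 40.3  24.6 -56.9 111.   24.4  57.5 -18.2] F [3.  0.7 5.5] t 14.35 w 0.007989548202152934
[-67.82704309  -0.91867157]
```

View pics/b3.png

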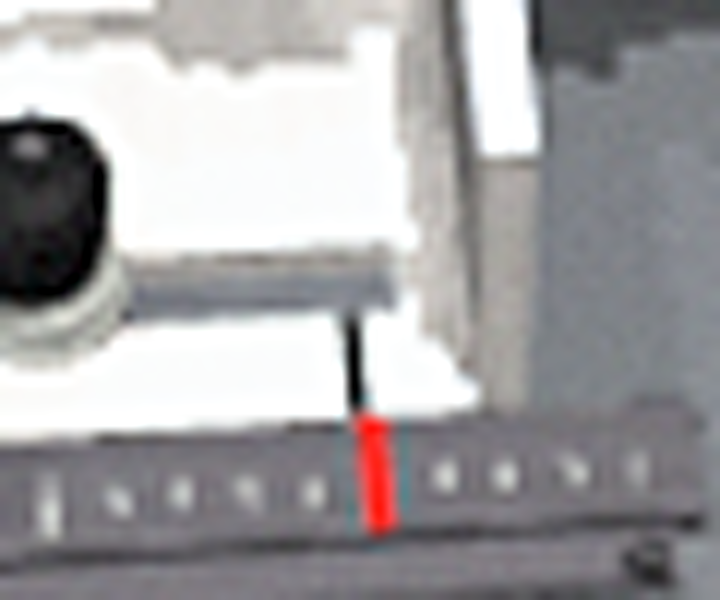

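View pics/b4.png

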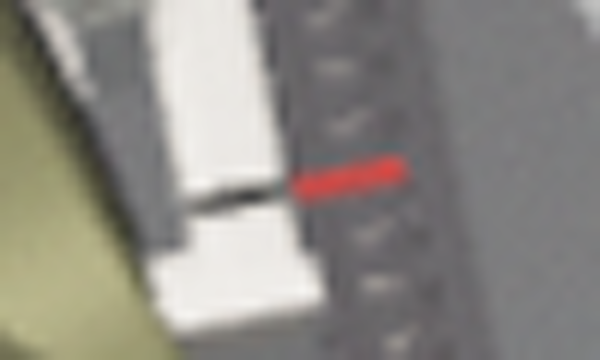

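```bash
python3 -c "
from h import *
c=grab('side'); s=grab('top')
i=[P(c,250,260,12,u,v) for u,v in [(348,318),(356,405)]];m=[P(c,250,260,12,u,v) for u,v in [(371,420),(383,528)]]
print('side idx',np.round(i,1),'mark',np.round(m,1))
i=[P(s,280,200,12,u,v) for u,v in [(192,207),(283,190)]];m=[P(s,280,200,12,u,v) for u,v in [(295,190),(405,169)]]
print('top idx',np.round(i,1),'mark',np.round(m,1))
# subpixel: profiles
I=c['img'].astype(float)
for v in (288,290,292):
  r=I[v,274:286].sum(1); w=np.clip(700-r,0,None); print(v,r.round(),)
for v in (297,299,301):
  r=I[v,276:288]; w=np.clip(r[:,0]-r[:,1]-20,0,None); u=(w*np.arange(276,288)).sum()/w.sum(); print('red',v,u,rig(unproj(c,u,v,plane=.02)))
"
```

```text
side idx [[-45.1  69.7]
 [-45.3  85.8]] mark [[-47.4  88.6]
 [-47.8 107.9]]
top idx [[-46.1 -66.6]
 [-46.2 -83.2]] mark [[ -46.7  -85.3]
 [ -46.7 -105.5]]
288 [759. 761. 765. 765. 593.  37. 664. 765. 764. 762. 753. 710.]
290 [756. 755. 764. 765. 683.   0. 633. 765. 764. 756. 757. 760.]
292 [759. 759. 762. 765. 762.   0. 450. 765. 765. 764. 764. 764.]
red 297 280.68822170900694 [-47.41956208  93.93629793]
red 299 280.8830897703549 [-47.46839481  98.2264649 ]
red 301 281.0660980810234 [-47.49526876 102.48502428]
```

```bash

python3 -m pendant '[{"rx":0,"ry":0,"rz":-0.5,"tx":0,"ty":-1.4,"tz":0,"jaw":5},{"rx":0,"ry":0,"rz":0,"tx":0,"ty":0,"tz":0,"jaw":5},{"rx":0,"ry":0,"rz":0,"tx":0,"ty":0,"tz":0,"jaw":5}]' 20
python3 -m pendant '[{"rx":0,"ry":0,"rz":0,"tx":0,"ty":0,"tz":0,"jaw":20},{"rx":0,"ry":0,"rz":0,"tx":0,"ty":0,"tz":0,"jaw":44},{"rx":0,"ry":0,"rz":0,"tx":0,"ty":0,"tz":0,"jaw":44},{"rx":0,"ry":0,"rz":0,"tx":0,"ty":0,"tz":-10,"jaw":44},{"rx":0,"ry":0,"rz":0,"tx":0,"ty":0,"tz":-30,"jaw":44},{"rx":0,"ry":0,"rz":0,"tx":0,"ty":0,"tz":-30,"jaw":44},{"rx":0,"ry":0,"rz":0,"tx":0,"ty":0,"tz":-30,"jaw":44},{"rx":0,"ry":0,"rz":0,"tx":0,"ty":0,"tz":-10,"jaw":44},{"rx":0,"ry":0,"rz":0,"tx":0,"ty":0,"tz":0,"jaw":44}]' 20
python3 -c "
from h import *
togo(.6484,.0341,.15,209.7)
c=grab('side');crop(c,250,310,260,310,12,'b5.png');crop(c,240,310,195,255,10,'b7.png')
c=grab('top');crop(c,200,330,195,245,6,'b6.png')
"
```

```text
time_s: 14.8
tool_pos: [0.5227, 0.0535, 0.0408]
tool_rot: [179.9, -0.0, 100.0]
force: [3.8, 0.6, 4.6]
grip_width: 0.0079
time_s: 15.55
tool_pos: [0.5234, 0.0537, 0.1531]
tool_rot: [179.8, 0.1, 100.0]
force: [0.8, 0.2, -0.1]
grip_width: 0.0432
shift in current tool [-41.  119.7   3.6] rotvec [ 3.0000e-02  2.6000e-01 -1.0968e+02] | shift after turn [-98.9 -78.9   3.1]
pos [0.5234 0.0537 0.1531] rot [1.7980e+02 1.1000e-01 1.0002e+02] q [ 47.5  15.5 -63.3 105.3  15.1  68.1 -10.6] F [ 0.8  0.2 -0.1] t 15.55 w 0.04318028813731985
```

View pics/b5.png

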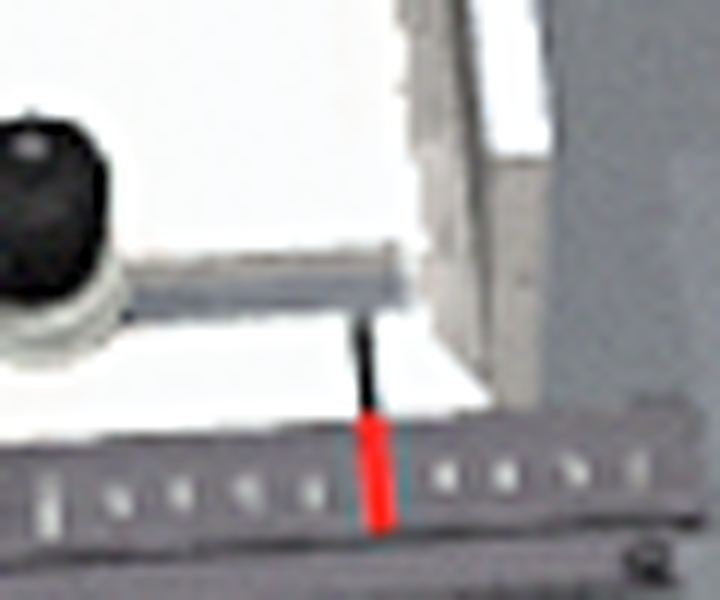

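View pics/b6.png

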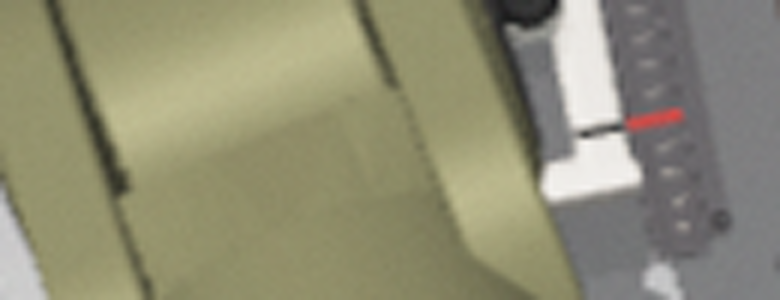

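View pics/b7.png

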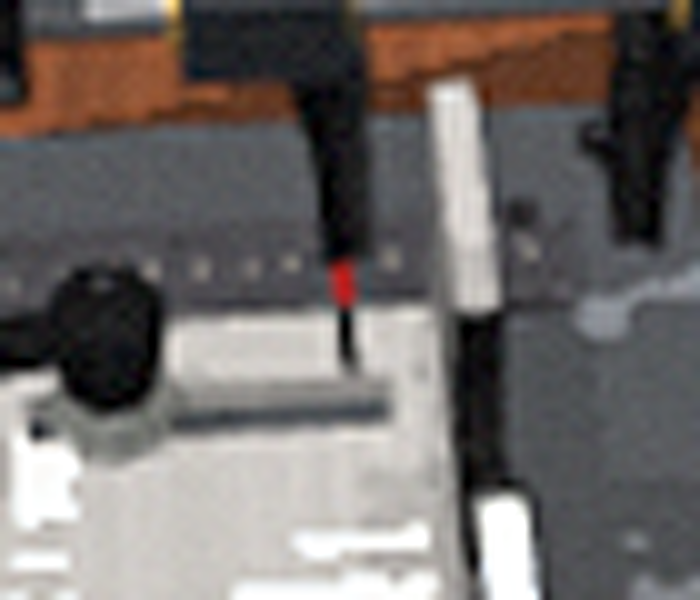

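The index lines meet the red lines on both sides: side view left (365,400) against (370,420), right (347,330) against (342,290), and the top view agrees. I'll tighten the right lever first.

```bash

python3 -m pendant '[{"rx":0,"ry":0,"rz":0,"tx":-10.3,"ty":30,"tz":0,"jaw":44},{"rx":0,"ry":0,"rz":0,"tx":-10.3,"ty":30,"tz":0,"jaw":44},{"rx":0,"ry":0,"rz":0,"tx":-10.3,"ty":30,"tz":0,"jaw":44},{"rx":0,"ry":0,"rz":0,"tx":-10.3,"ty":30,"tz":0,"jaw":44},{"rx":0,"ry":0,"rz":-7,"tx":0,"ty":0,"tz":0,"jaw":44},{"rx":0,"ry":0,"rz":-7,"tx":0,"ty":0,"tz":0,"jaw":44},{"rx":0,"ry":0,"rz":-7,"tx":0,"ty":0,"tz":0,"jaw":44},{"rx":0,"ry":0,"rz":-7,"tx":0,"ty":0,"tz":0,"jaw":44},{"rx":0,"ry":0,"rz":-7,"tx":0,"ty":0,"tz":0,"jaw":44},{"rx":0,"ry":0,"rz":-7,"tx":0,"ty":0,"tz":0,"jaw":44},{"rx":0,"ry":0,"rz":-7,"tx":0,"ty":0,"tz":0,"jaw":44}]'
python3 -c "
from h import *
togo(.6484,.0341,.15,209.7)"
```

```text
time_s: 16.57
tool_pos: [0.646, 0.0338, 0.1476]
tool_rot: [-179.9, -0.2, 149.4]
force: [-0.5, 0.0, 0.4]
grip_width: 0.0445
shift in current tool [-1.9  1.5 -2.4] rotvec [-1.000e-02 -2.800e-01 -6.027e+01] | shift after turn [-2.2 -0.9 -2.4]
pos [0.646  0.0338 0.1476] rot [-179.86   -0.22  149.43] q [ 40.3  36.8 -64.9  88.1  33.7  77.2  31.4] F [-0.5  0.   0.4] t 16.5667 w 0.044462623131511524
```

```bash

python3 -m pendant '[{"rx":0,"ry":0,"rz":-7,"tx":0,"ty":0,"tz":0,"jaw":44},{"rx":0,"ry":0,"rz":-7,"tx":0,"ty":0,"tz":0,"jaw":44},{"rx":0,"ry":0,"rz":-7,"tx":0,"ty":0,"tz":0,"jaw":44},{"rx":0,"ry":0,"rz":-7,"tx":0,"ty":0,"tz":0,"jaw":44},{"rx":0,"ry":0,"rz":-7,"tx":0,"ty":0,"tz":0,"jaw":44},{"rx":0,"ry":0,"rz":-7,"tx":0,"ty":0,"tz":0,"jaw":44},{"rx":0,"ry":0,"rz":-7,"tx":0,"ty":0,"tz":0,"jaw":44},{"rx":0,"ry":0,"rz":-7,"tx":0,"ty":0,"tz":0,"jaw":44},{"rx":0,"ry":0,"rz":0,"tx":0,"ty":0,"tz":0,"jaw":44}]'
python3 -c "
from h import *
togo(.6484,.0341,.057,209.7)
c=grab('wrist');crop(c,0,560,0,420,1,'c1.png')"
```

```text
time_s: 17.32
tool_pos: [0.6462, 0.0339, 0.1476]
tool_rot: [179.9, -0.2, -154.7]
force: [-0.5, -0.6, -1.6]
grip_width: 0.0439
shift in current tool [-2.5 -0.9 90.6] rotvec [ 0.14 -0.21 -4.43] | shift after turn [-2.1 -0.9 90.6]
pos [0.6462 0.0339 0.1476] rot [ 179.87   -0.22 -154.73] q [ 44.2  43.3 -74.4  87.9  41.8  81.1  82.3] F [-0.5 -0.6 -1.6] t 17.3167 w 0.04389157103633318
```

View pics/c1.png

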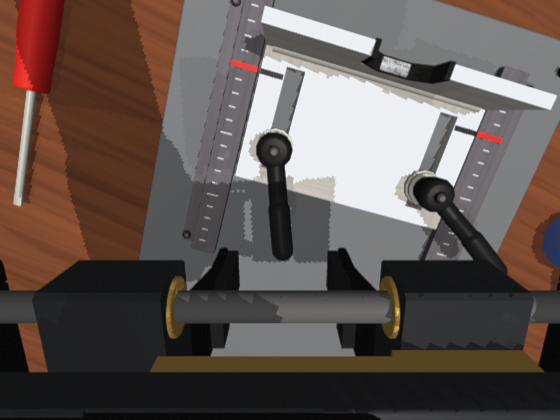

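The right lever (275,150 to 283,250) is between the jaws and the bracket lines are still on the marks. I'll descend and swing it clockwise.

```bash

python3 -m pendant '[{"rx":0,"ry":0,"rz":0,"tx":-2.3,"ty":-0.9,"tz":20,"jaw":44},{"rx":0,"ry":0,"rz":0,"tx":0,"ty":0,"tz":20,"jaw":44},{"rx":0,"ry":0,"rz":0,"tx":0,"ty":0,"tz":20,"jaw":44},{"rx":0,"ry":0,"rz":0,"tx":0,"ty":0,"tz":20,"jaw":44},{"rx":0,"ry":0,"rz":0,"tx":0,"ty":0,"tz":9,"jaw":44},{"rx":0,"ry":0,"rz":0,"tx":0,"ty":0,"tz":2,"jaw":30},{"rx":0,"ry":0,"rz":0,"tx":0,"ty":0,"tz":0,"jaw":20},{"rx":0,"ry":0,"rz":0,"tx":0,"ty":0,"tz":0,"jaw":20},{"rx":0,"ry":0,"rz":0,"tx":0,"ty":0,"tz":0,"jaw":20}]' 10
python3 -c "
from h import *
togo(.6484,.0341,.057,209.7)"
python3 -m pendant '[{"rx":0,"ry":0,"rz":6.8,"tx":0.4,"ty":-6.6,"tz":0,"jaw":20},{"rx":0,"ry":0,"rz":6.8,"tx":0.4,"ty":-6.6,"tz":0,"jaw":20},{"rx":0,"ry":0,"rz":6.8,"tx":0.4,"ty":-6.6,"tz":0,"jaw":20},{"rx":0,"ry":0,"rz":6.8,"tx":0.4,"ty":-6.6,"tz":0,"jaw":20},{"rx":0,"ry":0,"rz":6.8,"tx":0.4,"ty":-6.6,"tz":0,"jaw":20},{"rx":0,"ry":0,"rz":6.8,"tx":0.4,"ty":-6.6,"tz":0,"jaw":20}]'
python3 -c "
from h import *
togo(.6396,-.0319,.057,135.2)"
```

```text
time_s: 18.12
tool_pos: [0.6508, 0.0342, 0.0608]
tool_rot: [-180.0, 0.1, -155.0]
force: [0.4, 0.0, -0.5]
grip_width: 0.0253
shift in current tool [2.2 0.9 3.8] rotvec [-0.04  0.1  -4.7 ] | shift after turn [2.1 1.  3.8]
pos [0.6508 0.0342 0.0608] rot [-1.7997e+02  1.0000e-01 -1.5500e+02] q [ 42.2  47.6 -69.9  92.   46.3  73.9  79.6] F [ 0.4  0.  -0.5] t 18.1167 w 0.025345189179253092
time_s: 18.62
tool_pos: [0.6554, -0.0009, 0.0615]
tool_rot: [179.6, 0.3, 164.0]
force: [4.8, 5.4, -2.7]
grip_width: 0.0201
shift in current tool [  6.7 -34.2   4.2] rotvec [ 0.48  0.15 28.82] | shift after turn [-10.6 -33.1   4.5]
pos [ 0.6554 -0.0009  0.0615] rot [179.58   0.27 164.02] q [ 42.3  43.  -63.1  91.7  40.   70.3  45.5] F [ 4.8  5.4 -2.7] t 18.6167 w 0.02012750311551594
```

```bash

python3 -m pendant '[{"rx":0,"ry":0,"rz":5.8,"tx":0,"ty":-6.8,"tz":2,"jaw":20},{"rx":0,"ry":0,"rz":5.8,"tx":0,"ty":-6.8,"tz":2,"jaw":20},{"rx":0,"ry":0,"rz":5.8,"tx":0,"ty":-6.8,"tz":0,"jaw":20},{"rx":0,"ry":0,"rz":5.8,"tx":0,"ty":-6.8,"tz":0,"jaw":20},{"rx":0,"ry":0,"rz":5.5,"tx":0,"ty":-6.8,"tz":0,"jaw":20}]'
python3 -c "
from h import *
togo(.6396,-.0319,.057,135.2)"
python3 -m pendant '[{"rx":0,"ry":0,"rz":0,"tx":0,"ty":-2,"tz":0,"jaw":20},{"rx":0,"ry":0,"rz":0,"tx":0,"ty":-2,"tz":0,"jaw":20},{"rx":0,"ry":0,"rz":0,"tx":0,"ty":0,"tz":0,"jaw":20}]'
python3 -c "
from h import *
togo(.6396,-.0319,.057,135.2)"
```

```text
time_s: 19.03
tool_pos: [0.6406, -0.031, 0.0585]
tool_rot: [179.5, 0.1, 135.4]
force: [2.7, 5.7, 2.6]
grip_width: 0.0199
shift in current tool [ 0.1 -1.3  1.5] rotvec [0.51 0.13 0.16] | shift after turn [ 0.1 -1.3  1.5]
pos [ 0.6406 -0.031   0.0585] rot [1.7949e+02 1.3000e-01 1.3536e+02] q [ 43.5  38.7 -58.5  94.1  35.1  67.   21.9] F [2.7 5.7 2.6] t 19.0333 w 0.01987231115428467
time_s: 19.28
tool_pos: [0.6396, -0.0322, 0.0586]
tool_rot: [179.2, 0.2, 135.7]
force: [9.6, 7.6, -2.6]
grip_width: 0.0199
shift in current tool [0.2 0.1 1.6] rotvec [0.81 0.21 0.51] | shift after turn [0.2 0.2 1.6]
pos [ 0.6396 -0.0322  0.0586] rot [179.19   0.21 135.7 ] q [ 44.   38.5 -58.7  94.5  35.   66.6  22.4] F [ 9.6  7.6 -2.6] t 19.2833 w 0.019935876914594683
```

```bash

python3 -m pendant '[{"rx":0,"ry":0,"rz":0,"tx":0,"ty":-2,"tz":0,"jaw":20},{"rx":0,"ry":0,"rz":0,"tx":0,"ty":-2,"tz":0,"jaw":20},{"rx":0,"ry":0,"rz":0,"tx":0,"ty":0,"tz":0,"jaw":20}]'
python3 -m pendant '[{"rx":0,"ry":0,"rz":0,"tx":0,"ty":5,"tz":0,"jaw":44},{"rx":0,"ry":0,"rz":0,"tx":0,"ty":4,"tz":0,"jaw":44},{"rx":0,"ry":0,"rz":0,"tx":0,"ty":0,"tz":0,"jaw":44},{"rx":0,"ry":0,"rz":0,"tx":0,"ty":0,"tz":-20,"jaw":44},{"rx":0,"ry":0,"rz":0,"tx":0,"ty":0,"tz":-30,"jaw":44},{"rx":0,"ry":0,"rz":0,"tx":0,"ty":0,"tz":-30,"jaw":44},{"rx":0,"ry":0,"rz":0,"tx":0,"ty":0,"tz":-20,"jaw":44},{"rx":0,"ry":0,"rz":0,"tx":0,"ty":0,"tz":0,"jaw":44}]'
python3 -c "
from h import *
togo(.6039,.1748,.15,64.7)
c=grab('side');crop(c,220,320,190,310,6,'c2.png')
c=grab('top');crop(c,190,340,140,260,5,'c3.png')"
```

```text
time_s: 19.53
tool_pos: [0.6389, -0.0328, 0.0588]
tool_rot: [178.8, 0.3, 135.8]
force: [15.2, 13.0, -8.1]
grip_width: 0.0218
time_s: 20.2
tool_pos: [0.6406, -0.034, 0.1608]
tool_rot: [179.8, 0.3, 135.5]
force: [0.4, 0.2, 0.8]
grip_width: 0.0437
shift in current tool [172.6 123.1  10.3] rotvec [ 0.41  0.15 70.79] | shift after turn [ 173.  -122.4   10.8]
pos [ 0.6406 -0.034   0.1608] rot [179.77   0.34 135.49] q [ 45.9  33.3 -62.7  88.7  30.3  76.1  25.4] F [0.4 0.2 0.8] t 20.2 w 0.04367413181187102
```

View pics/c2.png

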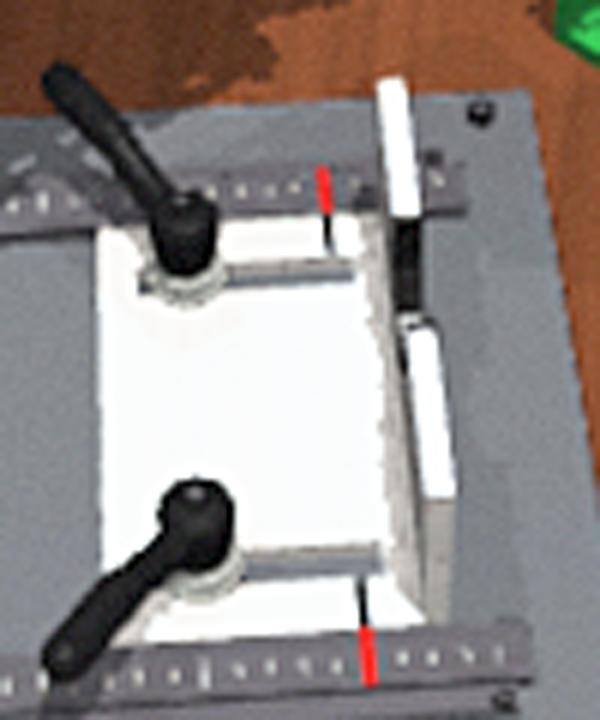

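View pics/c3.png

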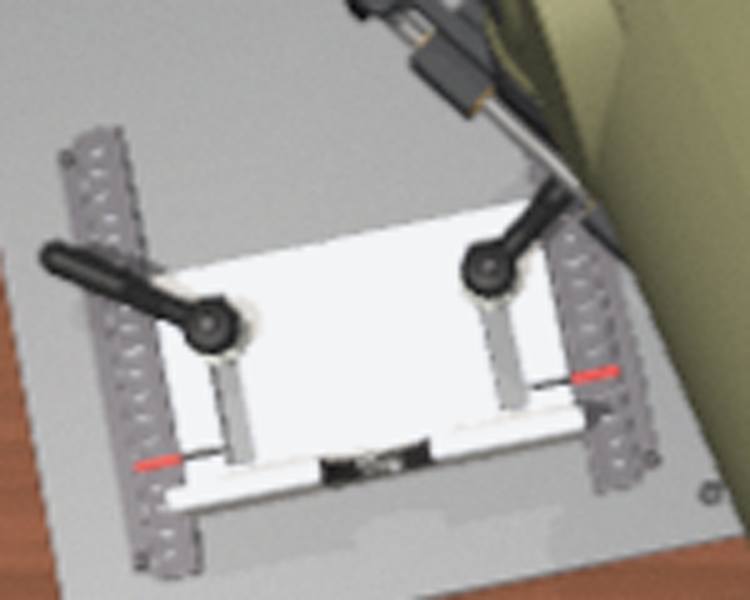

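The right lever is tight, pointing as at the start. The lines are in line on both sides in the top view (left 205,455 with 158,463; right 550,383 with 596,374). Now the left lever.

```bash

python3 -m pendant '[{"rx":0,"ry":0,"rz":0,"tx":28.8,"ty":20.5,"tz":0,"jaw":44},{"rx":0,"ry":0,"rz":0,"tx":28.8,"ty":20.5,"tz":0,"jaw":44},{"rx":0,"ry":0,"rz":0,"tx":28.8,"ty":20.5,"tz":0,"jaw":44},{"rx":0,"ry":0,"rz":0,"tx":28.8,"ty":20.5,"tz":0,"jaw":44},{"rx":0,"ry":0,"rz":0,"tx":28.8,"ty":20.5,"tz":0,"jaw":44},{"rx":0,"ry":0,"rz":0,"tx":28.6,"ty":20.5,"tz":0,"jaw":44},{"rx":0,"ry":0,"rz":7.1,"tx":0,"ty":0,"tz":0,"jaw":44},{"rx":0,"ry":0,"rz":7.1,"tx":0,"ty":0,"tz":0,"jaw":44},{"rx":0,"ry":0,"rz":7.1,"tx":0,"ty":0,"tz":0,"jaw":44},{"rx":0,"ry":0,"rz":7.1,"tx":0,"ty":0,"tz":0,"jaw":44},{"rx":0,"ry":0,"rz":7.1,"tx":0,"ty":0,"tz":0,"jaw":44},{"rx":0,"ry":0,"rz":7.1,"tx":0,"ty":0,"tz":0,"jaw":44},{"rx":0,"ry":0,"rz":7.1,"tx":0,"ty":0,"tz":0,"jaw":44},{"rx":0,"ry":0,"rz":7.1,"tx":0,"ty":0,"tz":0,"jaw":44},{"rx":0,"ry":0,"rz":7.1,"tx":0,"ty":0,"tz":0,"jaw":44},{"rx":0,"ry":0,"rz":6.9,"tx":0,"ty":0,"tz":0,"jaw":44},{"rx":0,"ry":0,"rz":0,"tx":0,"ty":0,"tz":0,"jaw":44}]'
python3 -c "
from h import *
togo(.6039,.1748,.057,64.7)
c=grab('wrist');crop(c,0,560,0,420,1,'c4.png')"
```

```text
time_s: 21.72
tool_pos: [0.6005, 0.1736, 0.1539]
tool_rot: [-179.9, 0.2, 64.5]
force: [-0.6, -1.0, 1.0]
grip_width: 0.0441
shift in current tool [ 2.8  2.7 96.9] rotvec [-0.09  0.15 -0.17] | shift after turn [ 2.5  2.6 96.9]
pos [0.6005 0.1736 0.1539] rot [-1.7991e+02  1.5000e-01  6.4530e+01] q [ 19.8  26.1 -49.6  91.4  20.6  72.3 -58.8] F [-0.6 -1.   1. ] t 21.7167 w 0.044069351014769984
```

View pics/c4.png

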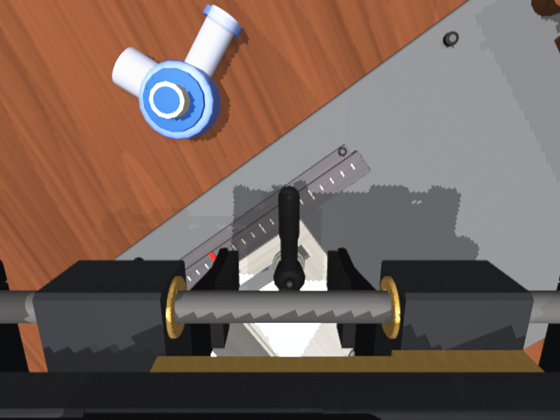

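The left lever (289,200) is between the jaws; a 2.7 mm shift centres it. Next I'll descend and tighten it.

```bash

python3 -m pendant '[{"rx":0,"ry":0,"rz":0,"tx":2.8,"ty":2.7,"tz":20,"jaw":44},{"rx":0,"ry":0,"rz":0,"tx":0,"ty":0,"tz":25,"jaw":44},{"rx":0,"ry":0,"rz":0,"tx":0,"ty":0,"tz":25,"jaw":44},{"rx":0,"ry":0,"rz":0,"tx":0,"ty":0,"tz":18,"jaw":44},{"rx":0,"ry":0,"rz":0,"tx":0,"ty":0,"tz":9,"jaw":44},{"rx":0,"ry":0,"rz":0,"tx":0,"ty":0,"tz":2,"jaw":30},{"rx":0,"ry":0,"rz":0,"tx":0,"ty":0,"tz":0,"jaw":20},{"rx":0,"ry":0,"rz":0,"tx":0,"ty":0,"tz":0,"jaw":20},{"rx":0,"ry":0,"rz":0,"tx":0,"ty":0,"tz":0,"jaw":20}]' 10
python3 -c "
from h import *
togo(.6039,.1748,.057,64.7)"
python3 -m pendant '[{"rx":0,"ry":0,"rz":6.8,"tx":-0.4,"ty":6.6,"tz":0,"jaw":20},{"rx":0,"ry":0,"rz":6.8,"tx":-0.4,"ty":6.6,"tz":0,"jaw":20},{"rx":0,"ry":0,"rz":6.8,"tx":-0.4,"ty":6.6,"tz":0,"jaw":20},{"rx":0,"ry":0,"rz":6.8,"tx":-0.4,"ty":6.6,"tz":0,"jaw":20},{"rx":0,"ry":0,"rz":6.8,"tx":-0.4,"ty":6.6,"tz":0,"jaw":20},{"rx":0,"ry":0,"rz":6.8,"tx":-0.4,"ty":6.6,"tz":0,"jaw":20}]'
python3 -c "
from h import *
togo(.6346,.1158,.057,-9.8)"
```

```text
time_s: 22.52
tool_pos: [0.6059, 0.1765, 0.058]
tool_rot: [179.9, -0.1, 64.8]
force: [0.2, -0.0, 0.7]
grip_width: 0.0255
shift in current tool [-2.4 -1.1  1. ] rotvec [ 0.11 -0.08  0.07] | shift after turn [-2.4 -1.1  1. ]
pos [0.6059 0.1765 0.058 ] rot [ 1.7989e+02 -8.0000e-02  6.4770e+01] q [ 17.3  32.1 -46.6  95.7  25.6  63.4 -61.9] F [ 0.2 -0.   0.7] t 22.5167 w 0.025546476605203865
time_s: 23.02
tool_pos: [0.6318, 0.1523, 0.0578]
tool_rot: [-179.8, -0.2, 23.8]
force: [-0.2, 5.5, -1.5]
grip_width: 0.02
shift in current tool [-12.1  34.5   0.6] rotvec [-0.28 -0.08 33.58] | shift after turn [ 9.  35.5  0.8]
pos [0.6318 0.1523 0.0578] rot [-1.7976e+02 -1.6000e-01  2.3780e+01] q [ 13.   31.3 -37.7  93.   20.6  62.8 -96.4] F [-0.2  5.5 -1.5] t 23.0167 w 0.020017611745163907
```

```bash

python3 -m pendant '[{"rx":0,"ry":0,"rz":6.7,"tx":-0.5,"ty":7.1,"tz":0,"jaw":20},{"rx":0,"ry":0,"rz":6.7,"tx":-0.5,"ty":7.1,"tz":0,"jaw":20},{"rx":0,"ry":0,"rz":6.7,"tx":-0.5,"ty":7.1,"tz":0,"jaw":20},{"rx":0,"ry":0,"rz":6.7,"tx":-0.5,"ty":7.1,"tz":0,"jaw":20},{"rx":0,"ry":0,"rz":6.7,"tx":-0.5,"ty":7.1,"tz":0,"jaw":20},{"rx":0,"ry":0,"rz":0,"tx":0,"ty":2,"tz":0,"jaw":20},{"rx":0,"ry":0,"rz":0,"tx":0,"ty":2,"tz":0,"jaw":20},{"rx":0,"ry":0,"rz":0,"tx":0,"ty":0,"tz":0,"jaw":20}]'
python3 -c "
from h import *
togo(.6346,.1158,.057,-9.8)"
python3 -m pendant '[{"rx":0,"ry":0,"rz":0,"tx":0,"ty":2,"tz":0,"jaw":20},{"rx":0,"ry":0,"rz":0,"tx":0,"ty":2,"tz":0,"jaw":20},{"rx":0,"ry":0,"rz":0,"tx":0,"ty":0,"tz":0,"jaw":20}]'

```

```text
time_s: 23.68
tool_pos: [0.6378, 0.1135, 0.0585]
tool_rot: [-179.6, -0.3, -9.4]
force: [5.2, 5.2, -3.7]
grip_width: 0.0199
shift in current tool [-3.5 -1.8  1.5] rotvec [-0.4  -0.33  0.36] | shift after turn [-3.6 -1.8  1.5]
pos [0.6378 0.1135 0.0585] rot [-179.6    -0.33   -9.44] q [  11.7   29.   -30.9   93.8   16.3   61.3 -123.2] F [ 5.2  5.2 -3.7] t 23.6833 w 0.019939127393662506
time_s: 23.93
tool_pos: [0.6377, 0.1132, 0.0586]
tool_rot: [-179.3, -0.4, -9.3]
force: [6.8, 11.2, -7.7]
grip_width: 0.02
```

```bash

python3 -m pendant '[{"rx":0,"ry":0,"rz":0,"tx":0,"ty":-3.5,"tz":0,"jaw":44},{"rx":0,"ry":0,"rz":0,"tx":0,"ty":-3,"tz":0,"jaw":44},{"rx":0,"ry":0,"rz":0,"tx":0,"ty":0,"tz":0,"jaw":44},{"rx":0,"ry":0,"rz":0,"tx":0,"ty":0,"tz":-20,"jaw":44},{"rx":0,"ry":0,"rz":0,"tx":0,"ty":0,"tz":-30,"jaw":44},{"rx":0,"ry":0,"rz":0,"tx":0,"ty":0,"tz":-30,"jaw":44},{"rx":0,"ry":0,"rz":0,"tx":0,"ty":0,"tz":-30,"jaw":44},{"rx":0,"ry":0,"rz":0,"tx":0,"ty":25,"tz":-20,"jaw":44},{"rx":0,"ry":0,"rz":0,"tx":0,"ty":30,"tz":-10,"jaw":44},{"rx":0,"ry":0,"rz":0,"tx":0,"ty":35,"tz":0,"jaw":44},{"rx":0,"ry":0,"rz":0,"tx":0,"ty":35,"tz":0,"jaw":44},{"rx":0,"ry":0,"rz":0,"tx":0,"ty":35,"tz":0,"jaw":44},{"rx":0,"ry":0,"rz":0,"tx":0,"ty":35,"tz":0,"jaw":44},{"rx":0,"ry":0,"rz":0,"tx":0,"ty":35,"tz":0,"jaw":44},{"rx":0,"ry":0,"rz":0,"tx":0,"ty":0,"tz":0,"jaw":44},{"rx":0,"ry":0,"rz":0,"tx":0,"ty":0,"tz":0,"jaw":44}]'
python3 -c "
from h import *
togo(.6346,.1158,.057,-9.8)
c=grab('side');crop(c,220,320,190,310,6,'d1.png');crop(c,0,560,0,420,1,'d3.png')
c=grab('top');crop(c,190,340,140,260,5,'d2.png')"
```

```text
time_s: 25.27
tool_pos: [0.5967, -0.1192, 0.1968]
tool_rot: [179.9, 0.0, -9.9]
force: [0.2, 1.0, -0.3]
grip_width: 0.044
shift in current tool [  -3.2 -238.2  139.4] rotvec [ 0.1   0.01 -0.14] | shift after turn [  -2.6 -238.   139.8]
pos [ 0.5967 -0.1192  0.1968] rot [ 1.799e+02  1.000e-02 -9.940e+00] q [ 31.7  16.7 -27.6  91.7   8.1  73.6 -97.2] F [ 0.2  1.  -0.3] t 25.2667 w 0.04404471233603281
```

View pics/d1.png

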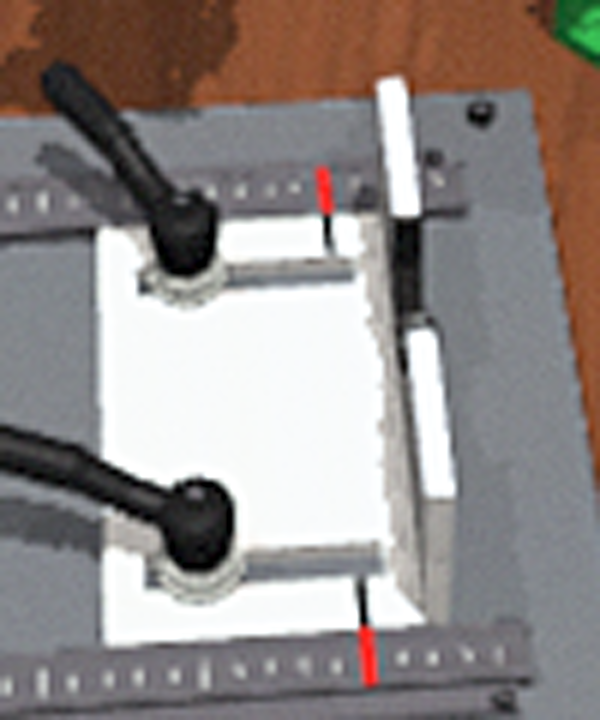

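View pics/d2.png

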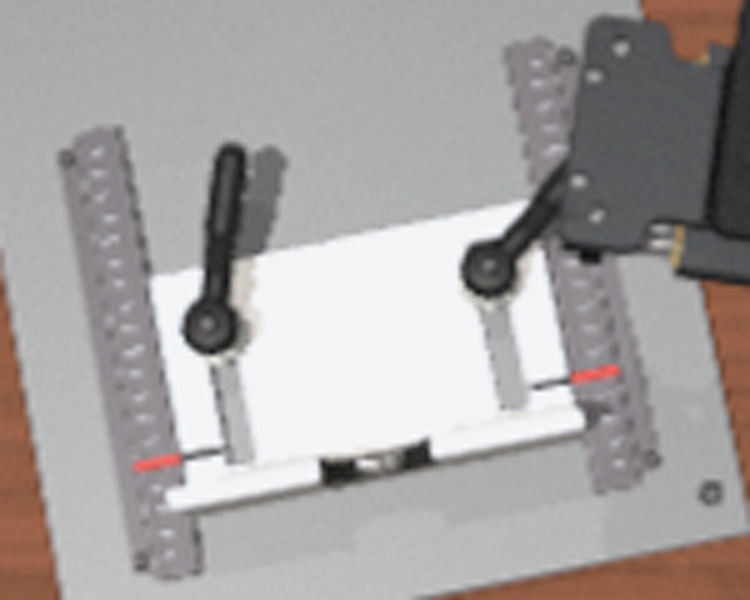

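View pics/d3.png

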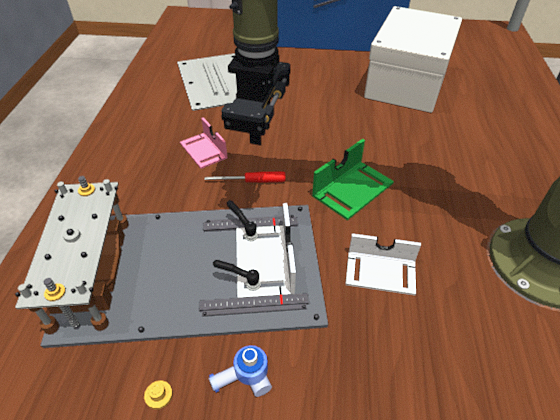

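The final views show both levers at their tight angles: left tip (232,150) and right pointing as at the start. The index lines run straight into the red lines on both sides, the bystanders haven't moved, and the arm is clear. I'll hand in.

```bash
python3 -c "
from h import *
s=grab('top')
for n,u,v in [('idxL',205,455),('markL',158,464),('idxR',550,383),('markR',596,375)]: print(n,P(s,190,140,5,u,v).round(1))
print(env.sign_off())"
```

```text
idxL [-48.5  76.9]
markL [-48.4  97.6]
idxR [-46.5 -75.4]
markR [-46.9 -95.6]
the job is handed in; nothing more can be done
None
```

The bracket is on the marks with both levers tight again, and I handed the job in at about 25 s of the 67 s allowed.

**What I did:** I swung both levers loose to their stops and gripped the bracket's wall. I slid the bracket about 40 mm towards the robot onto the red lines, then tightened the right lever and then the left to their stops.

**Last checks:**
- **Alignment:** in the top view the index lines lie within about 0.5 mm of the red lines: 0.1 mm on the left and 0.4 mm on the right. The side view also shows them in line.
- **Squareness:** the bracket looks square in its guides, to within about 0.01 rad.
- **Levers:** further pushing raised the force on both levers. The left did not move; the right crept about 1 mm on its last push. Both now point as they did at the start.
- **Bystanders:** the valve, screwdriver and nut look unmoved by eye; I did not measure them. The arm is clear of everything.

**Disagreements on the way:**
- The bracket moved about 2 mm less than the gripper on the first slide, so I corrected it by camera in two smaller moves.
- During that correction the side and top cameras differed by about 1.6 mm. I took this as a slight turn of the bracket and countered it with 0.5 degrees; afterwards they agreed.

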